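# Put the marking-out kit away in its trays

## Task

Put the four marking-out things that lie among the clutter away, each wholly inside its own tray and down on the tray's bottom: the stick of white chalk in the green tray, the steel centre punch lengthwise in the blue tray, the white line reel in the square orange tray, and the tape measure in the red tray. The chalk and the punch end lying flat, the reel and the tape measure standing upright just as they stand now. Leave the bright steel bolt and the drinking glass standing where they are.

Things in the scene. Friction and masses are not known exactly. Their poses are not given: they have to be found in the camera images.
- chalk_mid (a point): stick of white marking chalk, eight-sided, 70 mm long and 12 mm thick, lying flat on the table. The point is its centre, 6 mm above the table; x along the stick (both ends are alike), z up at the start
- centre_punch_mid (a point): grey steel centre punch (not the longer cold chisel that lies farther back by the hammer), a thin pointed rod 114 mm long and 10 to 12 mm thick, lying flat on the table. The point is at half its length, 5 mm above the table; x along the rod towards its blunt end (the thin pointed end is at -x), z up at the start; it balances 14 mm from this point towards the blunt end and is of full thickness from 25 mm on the pointed side of it to the blunt end
- line_reel_mid (a point): small round white reel standing on one flange: flanges 46 mm in diameter and 8 mm thick, 33 mm high over all, narrower (about 40 mm) between them. The point is its centre, 16.5 mm above the table; z up along its axis
- tape_measure_mid (a point): yellow and black pocket tape measure standing upright: 74 mm long, 34 mm across its flat flanks, 68 mm high. The point is its centre, 33 mm above the table; x along its length, y across the flanks (grasp across the flanks), z up
- tray_green: shallow open green tray for the chalk, fixed to the table; inside 100 x 64 mm, outside 108 x 72 mm (plus a small tab at either end), walls 4 mm thick, 12 mm high over all, inner floor 4 mm above the table. Origin: centre of its underside, on the table; x along its length, y across, z up
- tray_blue: shallow open blue tray for the centre punch, fixed to the table; inside 140 x 64 mm, outside 148 x 72 mm (plus a small tab at either end), walls 4 mm thick, 12 mm high over all, inner floor 4 mm above the table. Origin: centre of its underside, on the table; x along its length, y across, z up
- tray_orange: shallow open orange tray for the line reel, fixed to the table; inside 72 x 72 mm, outside 80 x 80 mm (plus a small tab at either end), walls 4 mm thick, 12 mm high over all, inner floor 4 mm above the table. Origin: centre of its underside, on the table; x along its length (square: x is one side), y across, z up
- tray_red: shallow open red tray for the tape measure, fixed to the table; inside 100 x 64 mm, outside 108 x 72 mm (plus a small tab at either end), walls 4 mm thick, 12 mm high over all, inner floor 4 mm above the table. Origin: centre of its underside, on the table; x along its length, y across, z up
- bolt: bystander, to be left standing: bright steel bolt, upright on its hexagon head among the marking-out things; head 30 mm across, shank 16 mm thick, 70 mm high. Origin: centre of its underside, z up
- drinking_glass: bystander, to be left standing: clear drinking glass, 80 mm in diameter, 91 mm high, on the right of the table. Origin: centre of its underside, z up
There are look-alikes about, which are no part of the job. Of the things shaped like the tray_orange, the orange one is meant.

How it is judged:
By the outcome, as a careful person would: the job done as asked, in the order asked, and still so for the second after the job is handed in, with the robot touching nothing.
It also fails if it takes over 101 s, if anything falls off the work surface, if the arm or the gripper's body presses on something with over 40 N, if the wrist force passes 120 N, or if a joint passes its speed limit or range.

## Robot

A 6-joint arm with a two-finger parallel gripper is mounted at the origin on a cart in front of the work surface, level with it; the furniture and walls round the work are solid. World frame = base frame: x ahead of the robot, y to its left, z up, the work surface at z = 0. Lengths are in mm, angles in rad, forces in N, time in s.
With the tool pointing down it reaches from about 400 to 925 mm from the base axis. Payload 12.5 kg.
Tool frame: the origin (TCP) lies between the finger pads; the fingertips stand 11 mm ahead of it and the grasp point (between the pads) lies 8 mm behind it; y points along the fingers, x is the direction in which the jaws open and shut, and the axes are right-handed (so a half turn about y gives the same grasp; the last joint's range is limited). The gripper opens to 95 mm and grips with 3 to 60 N. Pads are 20 mm wide; open, the fingers measure 119 mm over their backs; the gripper's body (75 mm by 180 mm) begins 59 mm behind the grasp point.
Start: joints at [-1.453, 0.491, 1.559, -0, 1.092, -0.106], TCP at [138.732, -609.427, 201.661] pointing down, gripper open.
Joint ranges: [-3.1, 3.1], [-0.84, 2.19], [0.05, 2.79], [-1.13, 4.28], [0.06, 2.93], [-2.69, 2.69]. Speed limits (rad/s): [2.22, 2.22, 2.79, 3.14, 3.14, 3.14].

## Interface

Orientations are given as [roll, pitch, yaw] about the fixed x, y, z axes, in that order (R = Rz(yaw) Ry(pitch) Rx(roll)).
In Python, from cell import env gives the robot as it stands.
- The arm moves only by the tool jog_arm, never from a script. Its argument "series" is a list of rows, each an object of numbers: "dx", "dy", "dz": the shift along the world's x, y, z in m; "rx", "ry", "rz": the turn, a rotation vector about the world's x, y, z in degrees; "gripper": the opening, from 0 (shut) to 1 (fully open). A call has 1 to 12 rows; each row shifts and turns the commanded pose from where the row before left it; what a row does not reach is not made up. A row lasts 1/10 s, in which the tool goes at most 50 mm and 8.59 degrees, less where a joint would pass 70% of its speed; a pose out of reach is approached as far as the arm can. A call is refused whole if a number of a shift passes 0.05 or a number of a turn 8.59, either way. A call with a gripper value outside its range is refused whole. The fingers move at their own pace and stop on an object; the grip force is fixed at half the most. Time passes only in rows, so rows that do not move let the fingers close. It gives the time, the measured TCP pose, the force and the opening at its end, in the units of the state.
- env.state(): the state, without advancing time (a new reading comes with each control period).
- env.read_camera(name): name is "side" or "top" or "wrist"; returns the picture (400x640x3 uint8, red, green, blue); there is no depth.
- env.camera_info(name): a dict with "camera_matrix" (3x3 intrinsics, pixels), "k1" (the pictures are not rectified: a ray, as slopes to the right and down, at radius r is drawn at 1 + k1 r^2 times it, then the intrinsics apply), "R" (3x3) and "t" (3): a world point X has camera coordinates R X + t; the wrist camera has in their place "mount" (4x4, takes a point from camera to tool coordinates, whose origin is the TCP and whose axes are the tool frame's). Camera axes: x right, y down, z forward; pixel columns grow to the right and rows downward; lengths in mm; the calibration is good to about 2 mm. A picture is of the moment at which its call begins: read the wrist's pose just before it. camera_info takes no time and is no camera call.
- env.job_done(): hands the job in, once; it reports no verdict.
The state is a dict: "t": time; "joints": joint angles; "qvel": joint speeds; "tau": joint torques, N m; "eef_pos": TCP position; "tcp_rot": TCP orientation; "ft_force": force on the tool from outside, world axes, zero at the start; "moment": the same for the moment, N m; "opening": opening from 0.0 (shut) to 1.0 (fully open).
Only numpy, scipy, OpenCV 4.12 (cv2) and the standard library are available. Lean on these libraries where they do the work, as an engineer would, in place of code of your own. Each camera call takes 0.05 s, during which the arm holds its last target.

## Working session

There is one attempt and no reset: what is moved stays moved. The work goes in short steps, Python scripts to look and compute and a tool call to move; the robot and the scene stay as the last step left them, time stands still between calls to the robot, and variables do not carry over. Pictures are saved under pics/ and viewed, and the job is handed in when it is done.

Besides the shell and the picture viewer there is one more tool, called after ">>>" as name(argument=value, ...) on one line, values as JSON. jog_arm: Moves the arm, as the interface text tells. Its arguments: {"type":"object","properties":{"series":{"type":"array"}},"required":["series"]}

```bash
ls; mkdir -p pics; python3 - <<'E'
from cell import env
import cv2
s=env.state();print(s)
for n in ["top","side","wrist"]:
    print(n,env.camera_info(n))
    im=env.read_camera(n);cv2.imwrite(f"pics/{n}0.png",im[:,:,::-1])
E
```

```text
pics
{'t': 0.0, 'joints': array([-1.45259095e+00,  4.91548128e-01,  1.55946376e+00, -2.48621216e-05,
        1.09169832e+00, -1.05624061e-01]), 'qvel': array([ 0.00102875, -0.00065492, -0.0004151 ,  0.00031775, -0.00062173,
        0.00116835]), 'tau': array([ 1.09774610e-03, -6.12643933e+01, -2.58184719e+01,  6.92094094e-02,
        4.81515401e-02, -1.11647503e-04]), 'eef_pos': array([ 138.69800362, -609.14318241,  201.0639312 ]), 'tcp_rot': array([-1.57070043e+00,  1.11365691e-03, -1.34695536e+00]), 'ft_force': array([-0.00340327,  0.78426534, -0.18536211]), 'moment': array([-0.04470674,  0.00790717, -0.03755276]), 'opening': 0.9972833949974697}
top {'camera_matrix': array([[463.49061234,   0.        , 322.25381089],
       [  0.        , 463.49061234, 196.99645675],
       [  0.        ,   0.        ,   1.        ]]), 'k1': -0.13582987587479456, 'R': array([[ 2.73142731e-02, -9.99626895e-01, -2.30498908e-05],
       [-9.80284608e-01, -2.67812413e-02, -1.95767343e-01],
       [ 1.95693684e-01,  5.36983811e-03, -9.80650369e-01]]), 't': array([-112.4288155 ,  498.63446972, 1456.49898
[... 281 characters left out ...]
58557,  0.56082656, -0.82729182],
       [-0.02053826, -0.82718087, -0.56156032]]), 't': array([ 509.09703841,   78.69574666, 1394.90568664])}
wrist {'camera_matrix': array([[336.61254855,   0.        , 321.03242777],
       [  0.        , 336.61254855, 194.03607994],
       [  0.        ,   0.        ,   1.        ]]), 'k1': -0.02776416676164287, 'mount': array([[ 9.99999966e-01,  9.82494892e-06, -2.62245558e-04,
        -9.49864921e-01],
       [ 2.55149769e-04, -2.70138227e-01,  9.62821517e-01,
        -1.84140352e+02],
       [-6.13828780e-05, -9.62821550e-01, -2.70138221e-01,
         7.64823267e+01],
       [ 0.00000000e+00,  0.00000000e+00,  0.00000000e+00,
         1.00000000e+00]])}
```

View pics/top0.png

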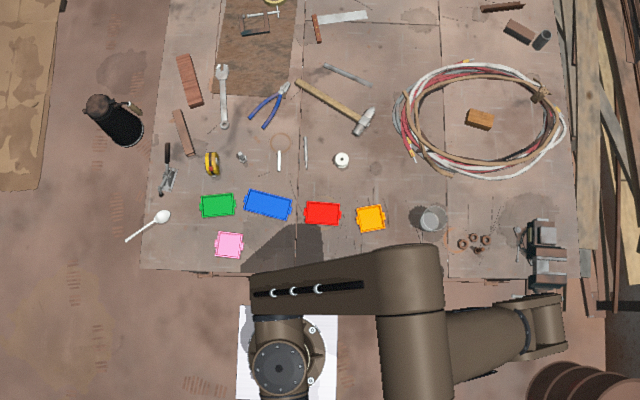

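View pics/side0.png

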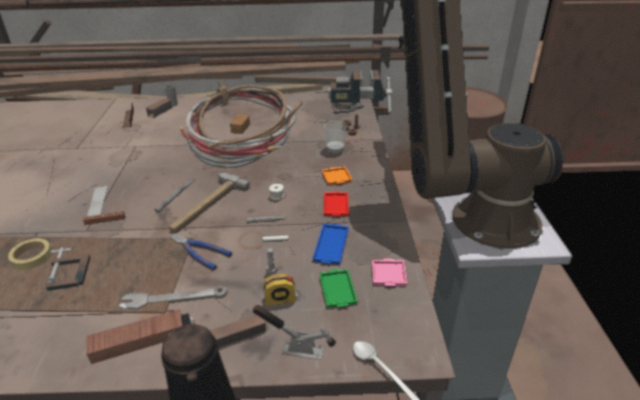

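View pics/wrist0.png

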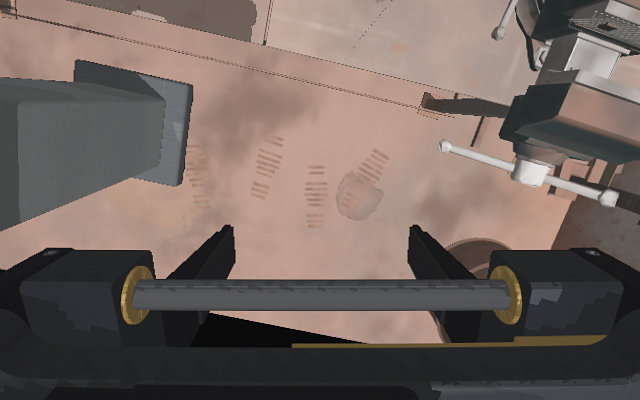

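The marking-out things lie in a row in the top view: tape (212,163), bolt (241,158), chalk (279,160), punch (306,152), reel (342,160). The trays are green (217,205), blue (268,205), red (323,213) and orange (370,218). Pink (229,244) is a look-alike. I'll enlarge to confirm.

```bash
cat > h.py <<'E'
import numpy as np, cv2
from cell import env
from scipy.spatial.transform import Rotation as Ro
def rays(name,uv,st=None):
    ci=env.camera_info(name)
    p=cv2.undistortPoints(np.array(uv,float).reshape(-1,1,2),ci['camera_matrix'],np.array([ci['k1'],0,0,0.])).reshape(-1,2)
    d=np.c_[p,np.ones(len(p))]
    if name=='wrist':
        T=np.array(ci['mount']);R=Ro.from_euler('xyz',st['tcp_rot']).as_matrix()
        return R@T[:3,3]+st['eef_pos'], d@(R@T[:3,:3]).T
    return -ci['R'].T@ci['t'], d@ci['R']
def onz(name,uv,z,st=None):
    o,d=rays(name,uv,st); return o+d*((z-o[2])/d[:,2])[:,None]
def proj(name,X,st=None):
    ci=env.camera_info(name);X=np.atleast_2d(X)
    if name=='wrist':
        T=np.array(ci['mount']);R=Ro.from_euler('xyz',st['tcp_rot']).as_matrix()
        c=((X-st['eef_pos'])@R-T[:3,3])@T[:3,:3]
    else: c=X@ci['R'].T+ci['t']
    return cv2.projectPoints(c.reshape(-1,1,3),np.zeros(3),np.zeros(3),ci['camera_matrix'],np.array([ci['k1'],0,0,0.]))[0].reshape(-1,2)
def snap(name,f):
    st=env.state(); im=env.read_camera(name); cv2.imwrite('pics/'+f,im[:,:,::-1]); return st,im
def crop(im,x0,y0,x1,y1,f,k=4):
    cv2.imwrite('pics/'+f,cv2.resize(im[y0:y1,x0:x1,::-1],None,fx=k,fy=k,interpolation=cv2.INTER_CUBIC))
E
python3 - <<'E'
from h import *
t=cv2.imread('pics/top0.png')[:,:,::-1]; s=cv2.imread('pics/side0.png')[:,:,::-1]
crop(t,190,130,390,260,'topc.png',4); crop(s,230,150,410,310,'sidec.png',4)
E
```

```text
(no output)
```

View pics/topc.png

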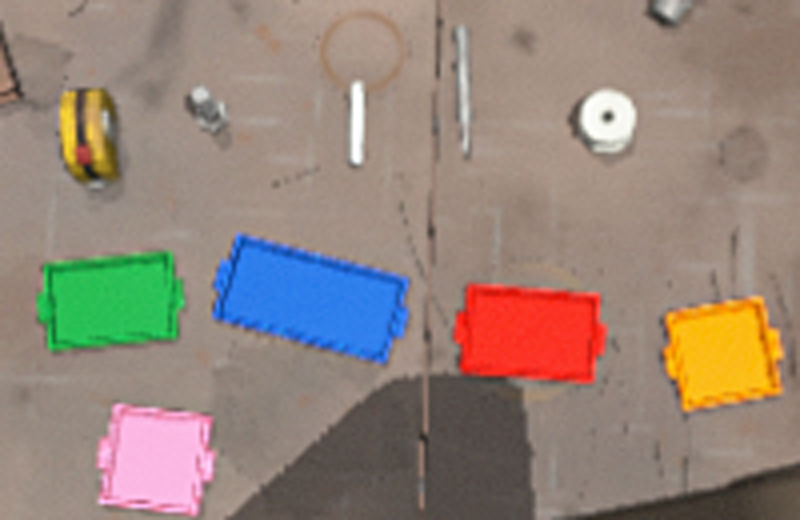

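View pics/sidec.png

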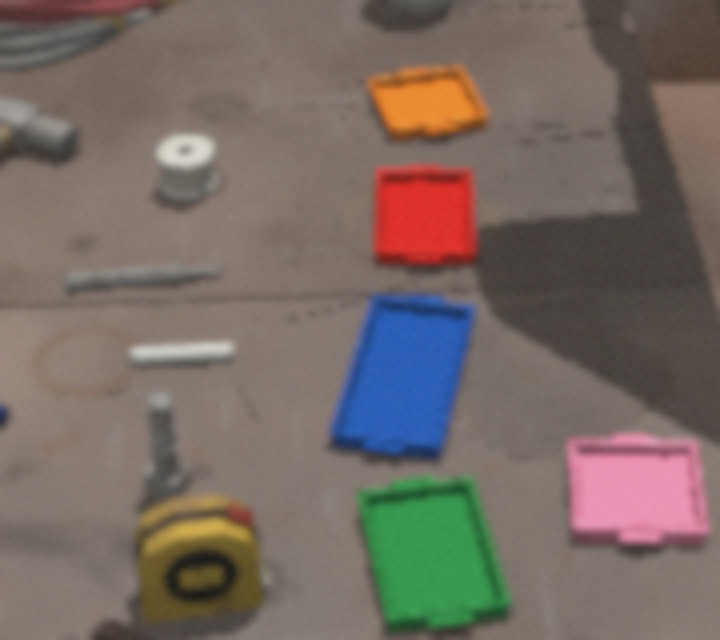

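The crops confirm the objects. The chalk stick is white and lies at the foot of a ring stain. The punch is the shorter grey rod near the seam, thinner at its near end. Next I'll measure them.

```bash
cat > meas.py <<'E'
from h import *
t=cv2.imread('pics/top0.png'); s=cv2.imread('pics/side0.png')
def big(m,roi):
    x0,y0,x1,y1=roi; mm=np.zeros_like(m);mm[y0:y1,x0:x1]=m[y0:y1,x0:x1]
    c,_=cv2.findContours(mm,cv2.RETR_EXTERNAL,cv2.CHAIN_APPROX_NONE);return max(c,key=cv2.contourArea)
def rect(name,c,z):
    P=onz(name,c.reshape(-1,2),z)[:,:2].astype(np.float32)
    (cx,cy),(w,h),a=cv2.minAreaRect(P)
    if w<h:w,h,a=h,w,a+90
    return np.round([cx,cy,w,h,(a+90)%180-90],1)
for name,im in(('top',t),('side',s)):
    h=cv2.cvtColor(im,cv2.COLOR_BGR2HSV)
    def m(lo,hi): return cv2.inRange(h,np.array(lo),np.array(hi))
    rng={'green':([50,100,60],[80,255,255]),'blue':([100,130,60],[125,255,255]),'red':([0,190,120],[6,255,255]),'orange':([10,170,150],[22,255,255])}
    rois={'top':{'green':(190,185,245,225),'blue':(240,185,296,225),'red':(300,195,345,230),'orange':(352,200,390,236),'chalk':(272,147,288,175),'reel':(330,148,352,172)},
          'side':{'green':(315,265,362,312),'blue':(308,220,354,270),'red':(320,188,354,220),'orange':(318,162,356,190),'chalk':(258,232,294,245),'reel':(264,180,290,204)}}[name]
    for k,(lo,hi) in rng.items():
        print(name,k,rect(name,big(m(lo,hi),rois[k]),10))
    w=m([0,0,175],[179,50,255])
    for k,z in(('chalk',9),('reel',33)): print(name,k,rect(name,big(w,rois[k]),z))
E
python3 meas.py
python3 - <<'E'
from h import *
# manual: punch ends, tape, bolt
for n,pts,z in (('top',[(190+461/4,130+28/4),(190+464/4,130+155/4)],5),('side',[(230+68/4,150+282/4),(230+218/4,150+272/4)],5)):
    P=onz(n,pts,z);print(n,P.round(1),np.linalg.norm(P[0]-P[1]))
print('reel top', onz('top',[(190+608/4,130+116/4)],33),onz('side',[(230+186/4,150+150/4)],33))
print('bolt',onz('top',[(190+201/4,130+95/4)],70),onz('side',[(230+160/4,150+400/4)],70))
print('tape', onz('top',[(190+87/4,130+90/4),(190+92/4,130+165/4)],68))
print('glass',onz('top',[(431,218)],91),onz('side',[(333,146)],0))
E
```

```text
top green [473.1 253.  122.9  74.6 -82.6]
top blue [479.7  84.  163.7  73.4  77.4]
top red [456.3 -99.  120.4  73.6  88.4]
top orange [ 443.3 -259.2   95.5   81.6  -78.2]
top chalk [633.9  51.9  70.7   6.8   2.7]
top reel [ 634.4 -159.5   52.2   43.5    1.2]
side green [476.2 254.4 124.   73.2 -82.6]
side blue [482.5  86.  165.2  72.1  76.4]
side red [457.6 -92.6 114.   65.7  87.5]
side orange [ 446.3 -254.7   93.2   81.1  -79.9]
side chalk [634.7  54.2  66.2   8.6  -3.1]
side reel [ 639.9 -156.8   40.1   39.    -3.4]
top [[719.4 -34.2   5. ]
 [606.5 -40.8   5. ]] 113.10324647344316
side [[719.5 -30.3   5. ]
 [611.  -36.3   5. ]] 108.62833459883184
reel top [[ 636.05970874 -161.13181781   33.        ]] [[ 637.09380714 -156.37949615   33.        ]]
bolt [[634.73318706 174.1410557   70.        ]] [[637.77083929 178.7385469   70.        ]]
tape [[637.55010232 269.8644646   68.        ]
 [573.85631537 260.64215653  68.        ]]
glass [[ 435.04685183 -443.62403456   91.        ]] [[ 444.53540012 -470.35268516    0.        ]]
```

>>> jog_arm(series=[{"dx": 0.018,"dy": 0.027,"dz": 0.005,"rz": -0.55},{"dx": 0.018,"dy": 0.027,"dz": 0.005,"rz": -0.55},{"dx": 0.018,"dy": 0.027,"dz": 0.005,"rz": -0.55},{"dx": 0.018,"dy": 0.027,"dz": 0.005,"rz": -0.55},{"dx": 0.018,"dy": 0.027,"dz": 0.005,"rz": -0.55},{"dx": 0.018,"dy": 0.027,"dz": 0.005,"rz": -0.55},{"dx": 0.018,"dy": 0.027,"dz": 0.005,"rz": -0.55},{"dx": 0.018,"dy": 0.027,"dz": 0.005,"rz": -0.55},{"dx": 0.018,"dy": 0.027,"dz": 0.005,"rz": -0.55},{"dx": 0.018,"dy": 0.027,"dz": 0.005,"rz": -0.55},{"dx": 0.018,"dy": 0.027,"rz": -0.55},{"dx": 0.018,"dy": 0.027,"rz": -0.55}])

```text
$.series[0]: bad value
```

>>> jog_arm(series=[{"dx": 0.018,"dy": 0.027,"dz": 0.005,"rx": 0,"ry": 0,"rz": -0.55,"gripper": 1}])

```text
t: 0.25
eef_pos: [155.5, -583.6, 205.4]
tcp_rot: [-1.571, 0.001, -1.359]
ft_force: [0.4, 0.3, 0.0]
opening: 1.0
```

>>> jog_arm(series=[{"dx": 0.018,"dy": 0.03,"dz": 0.005,"rx": 0,"ry": 0,"rz": -0.6,"gripper": 1},{"dx": 0.018,"dy": 0.03,"dz": 0.005,"rx": 0,"ry": 0,"rz": -0.6,"gripper": 1},{"dx": 0.018,"dy": 0.03,"dz": 0.005,"rx": 0,"ry": 0,"rz": -0.6,"gripper": 1},{"dx": 0.018,"dy": 0.03,"dz": 0.005,"rx": 0,"ry": 0,"rz": -0.6,"gripper": 1},{"dx": 0.018,"dy": 0.03,"dz": 0.005,"rx": 0,"ry": 0,"rz": -0.6,"gripper": 1},{"dx": 0.018,"dy": 0.03,"dz": 0.005,"rx": 0,"ry": 0,"rz": -0.6,"gripper": 1},{"dx": 0.018,"dy": 0.03,"dz": 0.005,"rx": 0,"ry": 0,"rz": -0.6,"gripper": 1},{"dx": 0.018,"dy": 0.03,"dz": 0.005,"rx": 0,"ry": 0,"rz": -0.6,"gripper": 1},{"dx": 0.018,"dy": 0.03,"dz": 0.005,"rx": 0,"ry": 0,"rz": -0.6,"gripper": 1},{"dx": 0.018,"dy": 0.03,"dz": 0.005,"rx": 0,"ry": 0,"rz": -0.6,"gripper": 1},{"dx": 0.018,"dy": 0.03,"dz": 0,"rx": 0,"ry": 0,"rz": -0.6,"gripper": 1},{"dx": 0.018,"dy": 0.03,"dz": 0,"rx": 0,"ry": 0,"rz": -0.6,"gripper": 1}])

```text
t: 1.45
eef_pos: [373.2, -221.1, 256.8]
tcp_rot: [-1.571, -0.0, -1.483]
ft_force: [0.3, -0.6, 0.8]
opening: 1.001
```

>>> jog_arm(series=[{"dx": 0.018,"dy": 0.024,"dz": 0,"rx": 0,"ry": 0,"rz": -0.5,"gripper": 1},{"dx": 0.018,"dy": 0.024,"dz": 0,"rx": 0,"ry": 0,"rz": -0.5,"gripper": 1},{"dx": 0.018,"dy": 0.024,"dz": 0,"rx": 0,"ry": 0,"rz": -0.5,"gripper": 1},{"dx": 0.018,"dy": 0.024,"dz": 0,"rx": 0,"ry": 0,"rz": -0.5,"gripper": 1},{"dx": 0.018,"dy": 0.024,"dz": 0,"rx": 0,"ry": 0,"rz": -0.5,"gripper": 1},{"dx": 0.018,"dy": 0.024,"dz": 0,"rx": 0,"ry": 0,"rz": -0.5,"gripper": 1},{"dx": 0.018,"dy": 0.024,"dz": 0,"rx": 0,"ry": 0,"rz": -0.5,"gripper": 1},{"dx": 0.018,"dy": 0.024,"dz": 0,"rx": 0,"ry": 0,"rz": -0.5,"gripper": 1},{"dx": 0.018,"dy": 0.024,"dz": 0,"rx": 0,"ry": 0,"rz": -0.5,"gripper": 1},{"dx": 0.014,"dy": 0.024,"dz": 0,"rx": 0,"ry": 0,"rz": -0.5,"gripper": 1},{"dx": 0,"dy": 0,"dz": 0,"rx": 0,"ry": 0,"rz": 0,"gripper": 1}])

```text
t: 2.55
eef_pos: [549.7, 19.7, 256.2]
tcp_rot: [-1.571, 0.0, -1.567]
ft_force: [0.0, -0.4, -1.3]
opening: 1.001
```

```bash
python3 -c "
from h import *
st,im=snap('wrist','w1.png')
np.save('w1st.npy',st,allow_pickle=True)
print(st['eef_pos'],st['tcp_rot'],st['joints'],st['ft_force'],st['t'])"
```

```text
[549.6644548   19.7216369  256.15561246] [-1.57113867e+00  3.16714640e-04 -1.56727758e+00] [-8.43876430e-02  3.30847650e-01  1.67035468e+00  3.14028529e-04
  1.14075917e+00  1.48275891e+00] [ 0.01706462 -0.41216161 -1.27563866] 2.55
```

View pics/w1.png

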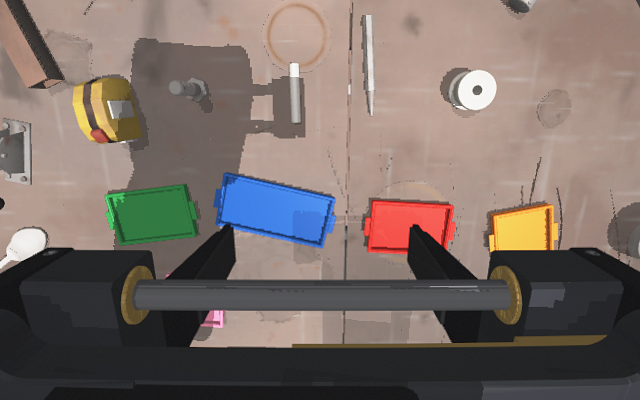

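The wrist view shows tape (107,108), bolt (188,88), chalk (295,92), punch (370,65, pointed end at the bottom, ~115), reel (475,90) and all four trays. I'll measure here and compare.

```bash
python3 - <<'E'
from h import *
im=cv2.imread('pics/w1.png'); st=np.load('w1st.npy',allow_pickle=True).item()
h=cv2.cvtColor(im,cv2.COLOR_BGR2HSV)
def m(lo,hi): return cv2.inRange(h,np.array(lo),np.array(hi))
def big(mk,roi):
    x0,y0,x1,y1=roi; mm=np.zeros_like(mk);mm[y0:y1,x0:x1]=mk[y0:y1,x0:x1]
    c,_=cv2.findContours(mm,cv2.RETR_EXTERNAL,cv2.CHAIN_APPROX_NONE);return max(c,key=cv2.contourArea)
def rect(c,z):
    P=onz('wrist',c.reshape(-1,2),z,st)[:,:2].astype(np.float32)
    (cx,cy),(w,hh),a=cv2.minAreaRect(P)
    if w<hh:w,hh,a=hh,w,a+90
    return np.round([cx,cy,w,hh,(a+90)%180-90],1)
for k,lo,hi,roi in(('green',[50,100,40],[80,255,255],(95,175,210,250)),('blue',[100,120,40],[125,255,255],(205,165,345,252)),('red',[0,170,90],[6,255,255],(355,190,465,260)),('orange',[10,170,120],[24,255,255],(480,195,565,262))):
    c=big(m(lo,hi),roi);print(k,rect(c,10),cv2.boundingRect(c)); cv2.drawContours(im,[c],-1,(255,255,255),1)
g=m([0,0,125],[179,40,255]); c=big(g,(284,58,305,126));print('chalk',rect(c,8),cv2.boundingRect(c));cv2.drawContours(im,[c],-1,(0,0,255),1)
c=big(m([0,0,190],[179,40,255]),(440,60,505,115));print('reel',rect(c,33),cv2.boundingRect(c));cv2.drawContours(im,[c],-1,(0,0,255),1)
o=cv2.imread('pics/w1.png')
a=cv2.resize(o[5:135,270:400],None,fx=4,fy=4,interpolation=cv2.INTER_CUBIC)
b=cv2.resize(o[60:150,60:220],None,fx=5,fy=5,interpolation=cv2.INTER_CUBIC)
cv2.imwrite('pics/w1a.png',a);cv2.imwrite('pics/w1b.png',b);cv2.imwrite('pics/w1m.png',im)
# cross check: project top estimates
E
```

```text
green [474.2 252.4 123.9  74.8 -82.5] (105, 184, 93, 61)
blue [481.2  83.5 163.6  75.9  76.7] (214, 173, 122, 75)
red [ 456.9 -100.   123.6   75.4   86.7] (364, 200, 91, 54)
orange [ 457.2 -260.2   97.1   67.9  -87. ] (489, 204, 69, 48)
chalk [633.7  53.9  70.1  12.2   0.8] (289, 63, 12, 60)
reel [ 638.5 -160.5   44.1   43.8  -42.1] (458, 70, 39, 40)
```

View pics/w1a.png

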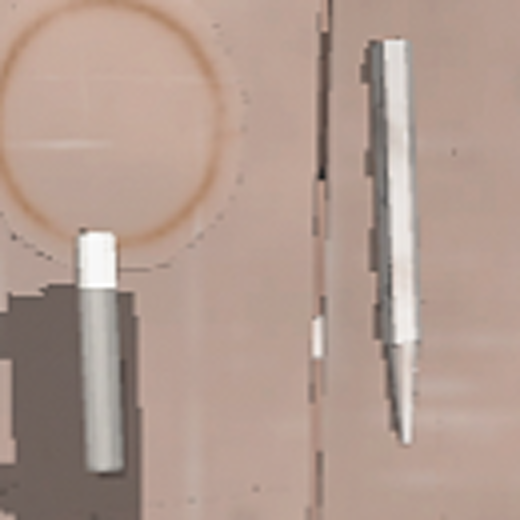

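View pics/w1b.png

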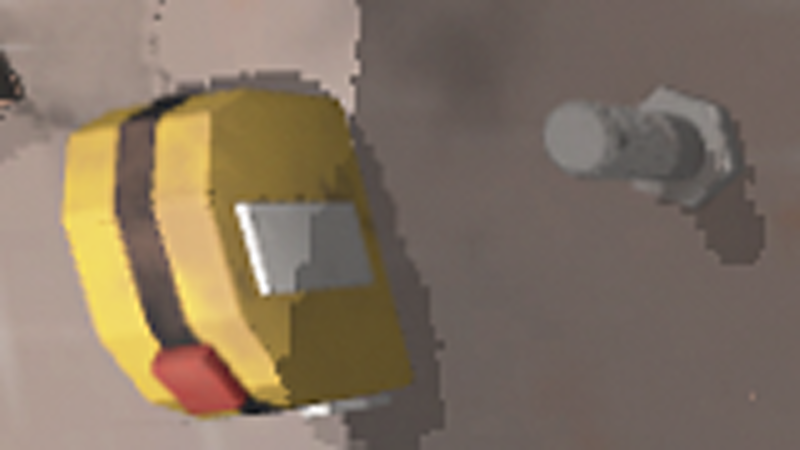

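View pics/w1m.png

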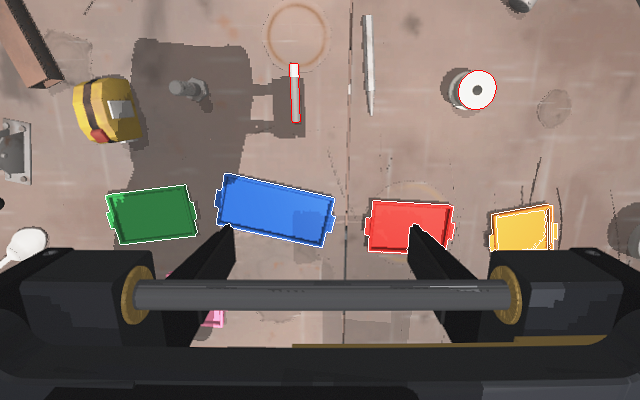

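```bash
python3 - <<'E'
from h import *
st=np.load('w1st.npy',allow_pickle=True).item()
def f(n,pts,z):
    P=onz('wrist',pts,z,st);d=P[0]-P[-1];print(n,P.round(1).tolist(),np.linalg.norm(d).round(1),np.degrees(np.arctan2(d[1],d[0])).round(1),P.mean(0).round(1))
f('chalk',[(270+98/4,5+232/4),(270+105/4,5+470/4)],8)
f('punch',[(270+392/4,5+40/4),(270+405/4,5+441/4)],5)
f('tapestrip',[(60+148/5,60+108/5),(60+175/5,60+345/5)],68)
f('tapetop yellow l/r',[(60+63/5,60+215/5),(60+212/5,60+205/5)],68)
f('bolt',[(60+580/5,60+138/5)]*2,70)
f('bolthd',[(60+690/5,60+150/5)]*2,8)
E
```

```text
chalk [[668.7, 53.3, 8.0], [598.1, 52.3, 8.0]] 70.7 0.8 [633.4  52.8   8. ]
punch [[722.8, -33.8, 5.0], [607.2, -42.3, 5.0]] 115.9 4.2 [665. -38.   5.]
tapestrip [[645.1, 268.1, 68.0], [595.1, 270.7, 68.0]] 50.1 -3.0 [620.1 269.4  68. ]
tapetop yellow l/r [[623.1, 290.9, 68.0], [625.0, 257.4, 68.0]] 33.6 93.2 [624.  274.1  68. ]
bolt [[638.3, 174.5, 70.0], [638.3, 174.5, 70.0]] 0.0 0.0 [638.3 174.5  70. ]
bolthd [[637.4, 173.1, 8.0], [637.4, 173.1, 8.0]] 0.0 0.0 [637.4 173.1   8. ]
```

>>> jog_arm(series=[{"dx": 0.021,"dy": 0.008,"dz": -0.03,"rx": 0,"ry": 0,"rz": 0.6,"gripper": 0.4},{"dx": 0.021,"dy": 0.008,"dz": -0.04,"rx": 0,"ry": 0,"rz": 0,"gripper": 0.4},{"dx": 0.021,"dy": 0.008,"dz": -0.04,"rx": 0,"ry": 0,"rz": 0,"gripper": 0.4},{"dx": 0.021,"dy": 0.009,"dz": -0.04,"rx": 0,"ry": 0,"rz": 0,"gripper": 0.4},{"dx": 0,"dy": 0,"dz": -0.04,"rx": 0,"ry": 0,"rz": 0,"gripper": 0.4},{"dx": 0,"dy": 0,"dz": -0.02,"rx": 0,"ry": 0,"rz": 0,"gripper": 0.4},{"dx": 0,"dy": 0,"dz": -0.01,"rx": 0,"ry": 0,"rz": 0,"gripper": 0.4},{"dx": 0,"dy": 0,"dz": 0,"rx": 0,"ry": 0,"rz": 0,"gripper": 0.4},{"dx": 0,"dy": 0,"dz": 0,"rx": 0,"ry": 0,"rz": 0,"gripper": 0.4}])

```text
t: 3.5
eef_pos: [633.2, 50.1, 37.9]
tcp_rot: [-1.569, -0.0, -1.559]
ft_force: [0.6, -0.2, 0.1]
opening: 0.403
```

```bash
python3 -c "
from h import *
st,im=snap('wrist','w2.png')
print(st['eef_pos'],st['tcp_rot'],st['ft_force'],st['t'])"
```

```text
[633.2014952   50.06491541  37.91830448] [-1.56927220e+00 -2.02003832e-04 -1.55942506e+00] [ 0.5757287  -0.1777887   0.07302722] 3.5
```

View pics/w2.png

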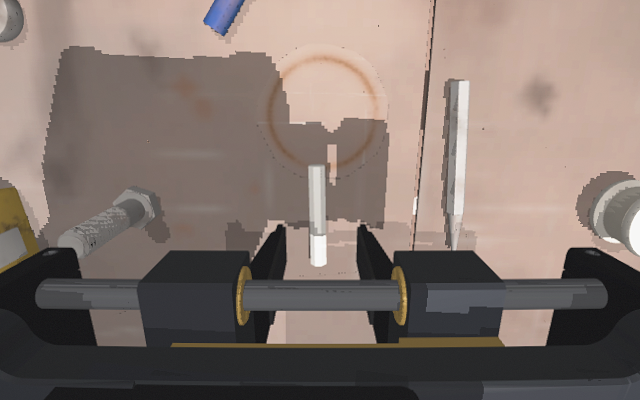

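The chalk lies midway between the fingers (column 318 against a finger midpoint of 320). Descending and gripping.

>>> jog_arm(series=[{"dx": 0,"dy": 0.001,"dz": -0.015,"rx": 0,"ry": 0,"rz": 0,"gripper": 0.4},{"dx": 0,"dy": 0,"dz": -0.01,"rx": 0,"ry": 0,"rz": 0,"gripper": 0.4},{"dx": 0,"dy": 0,"dz": 0,"rx": 0,"ry": 0,"rz": 0,"gripper": 0.4},{"dx": 0,"dy": 0,"dz": 0,"rx": 0,"ry": 0,"rz": 0,"gripper": 0},{"dx": 0,"dy": 0,"dz": 0,"rx": 0,"ry": 0,"rz": 0,"gripper": 0},{"dx": 0,"dy": 0,"dz": 0,"rx": 0,"ry": 0,"rz": 0,"gripper": 0},{"dx": 0,"dy": 0,"dz": 0,"rx": 0,"ry": 0,"rz": 0,"gripper": 0},{"dx": 0,"dy": 0,"dz": 0,"rx": 0,"ry": 0,"rz": 0,"gripper": 0}])

```text
t: 4.35
eef_pos: [632.8, 51.6, 11.9]
tcp_rot: [-1.57, -0.0, -1.559]
ft_force: [-0.8, 0.9, -0.9]
opening: 0.041
```

>>> jog_arm(series=[{"dx": 0,"dy": 0,"dz": 0,"rx": 0,"ry": 0,"rz": 0,"gripper": 0},{"dx": 0,"dy": 0,"dz": 0,"rx": 0,"ry": 0,"rz": 0,"gripper": 0}])

```text
t: 4.55
eef_pos: [632.7, 51.6, 11.7]
tcp_rot: [-1.571, -0.0, -1.559]
ft_force: [-0.1, 0.1, 0.1]
opening: 0.005
```

```bash
python3 -c "
from h import *
st,im=snap('wrist','w3.png')
print(st['eef_pos'],st['opening'],st['ft_force'],st['t'])"
```

```text
[632.74683068  51.59010282  11.71361443] 0.005162576906699571 [-0.14520463  0.1307821   0.10151519] 4.55
```

View pics/w3.png

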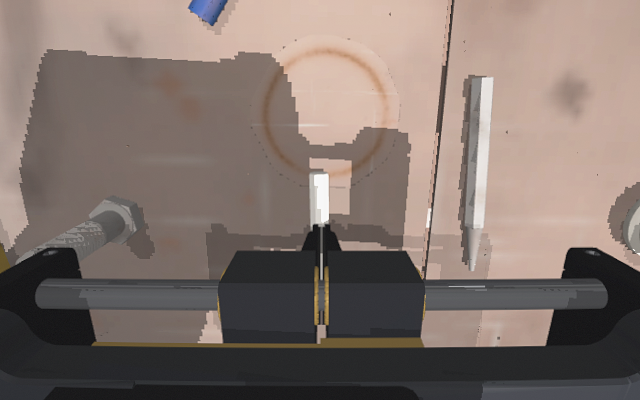

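The fingers shut completely (opening 0.005) and the chalk appears to be still under or in front of them. I'll look from the side.

```bash
python3 -c "
from h import *
st,im=snap('side','s3.png')
crop(im,200,130,350,280,'s3c.png',4)
st,t=snap('top','t3.png')
crop(t,220,110,340,220,'t3c.png',5)
print(proj('side',[[633,53,6],st['eef_pos']]),proj('top',[[633,53,6],st['eef_pos']]))
w=cv2.imread('pics/w3.png')[:,:,::-1]
crop(w,250,150,410,350,'w3c.png',3)
P=onz('wrist',[(310,174),(328,174),(312,222),(330,222)],8,st);print(P.round(1))
"
```

```text
[[275.69800005 237.55078891]
 [275.67296717 235.61282928]] [[278.74843992 160.43445958]
 [279.01131526 160.05924607]]
[[668.1  59.3   8. ]
 [668.2  49.1   8. ]
 [639.   58.1   8. ]
 [639.1  47.4   8. ]]
```

View pics/s3c.png

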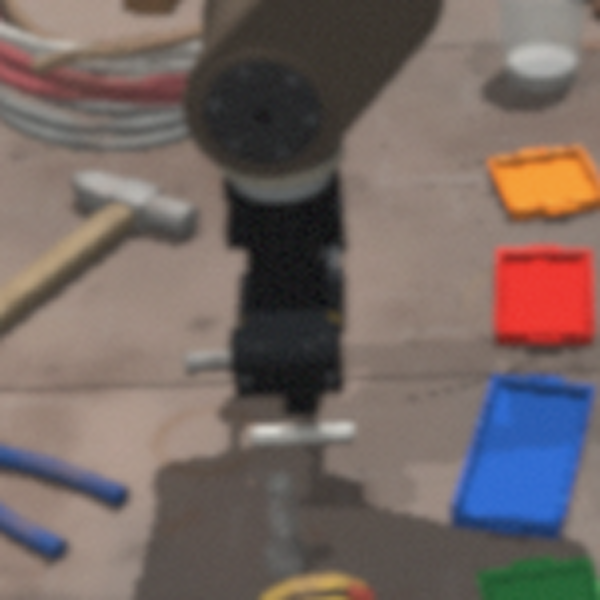

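View pics/w3c.png

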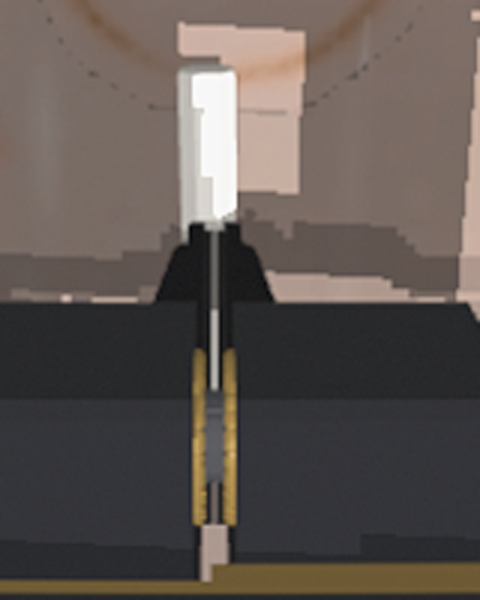

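```bash
python3 -c "
from h import *
st=env.state()
R=Ro.from_euler('xyz',st['tcp_rot']).as_matrix()
for p in ([0,11,10],[0,0,10],[0,-8,10],[0,11,0],[0,0,0],[0,11,-10]):
    print(p,proj('wrist',st['eef_pos']+R@np.array(p),st))
    print(p,proj('side',st['eef_pos']+R@np.array(p),st))
s=cv2.imread('pics/s3.png')[:,:,::-1];crop(s,245,210,305,255,'s3d.png',12)
"
```

```text
[0, 11, 10] [[322.78030374 212.16343847]]
[0, 11, 10] [[272.31866197 238.86051159]]
[0, 0, 10] [[322.87222208 218.27009462]]
[0, 0, 10] [[272.03555958 235.77014048]]
[0, -8, 10] [[322.94556059 223.14367523]]
[0, -8, 10] [[271.82806191 233.50438816]]
[0, 11, 0] [[322.75830115 227.46555596]]
[0, 11, 0] [[275.9392556 238.7099559]]
[0, 0, 0] [[322.84767818 234.30331403]]
[0, 0, 0] [[275.67307896 235.61948312]]
[0, 11, -10] [[322.73668116 242.36511152]]
[0, 11, -10] [[279.55856566 238.55933752]]
```

View pics/s3d.png

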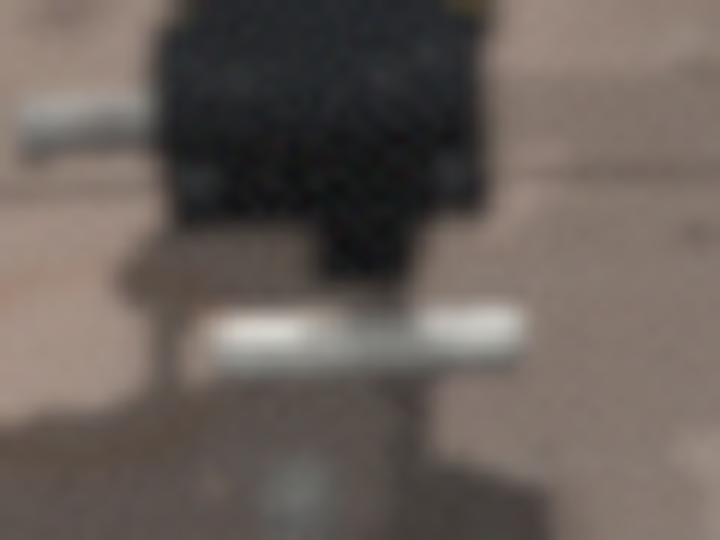

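The side view shows the fingertips ending at row ~233, about 8–10 mm above the chalk's top (row 235.5). So the tips stand higher than reckoned. I'll open and feel downward in small steps, watching the force.

>>> jog_arm(series=[{"dx": 0,"dy": 0,"dz": 0,"rx": 0,"ry": 0,"rz": 0,"gripper": 0.4},{"dx": 0,"dy": 0,"dz": 0,"rx": 0,"ry": 0,"rz": 0,"gripper": 0.4},{"dx": 0,"dy": 0,"dz": 0,"rx": 0,"ry": 0,"rz": 0,"gripper": 0.4},{"dx": 0,"dy": 0,"dz": 0,"rx": 0,"ry": 0,"rz": 0,"gripper": 0.4},{"dx": 0,"dy": 0,"dz": -0.002,"rx": 0,"ry": 0,"rz": 0,"gripper": 0.4},{"dx": 0,"dy": 0,"dz": -0.001,"rx": 0,"ry": 0,"rz": 0,"gripper": 0.4}])

```text
t: 5.3
eef_pos: [632.6, 51.6, 8.4]
tcp_rot: [-1.571, -0.0, -1.559]
ft_force: [1.0, -0.1, 0.3]
opening: 0.389
```

```bash
python3 -c "
from h import *
st,im=snap('side','s4.png')
crop(im,245,200,305,250,'s4d.png',12)
print(st['eef_pos'],st['ft_force'],st['opening'])
"
```

```text
[632.64560664  51.57364591   8.42972088] [ 0.96860911 -0.14204405  0.27487929] 0.38930851942951
```

View pics/s4d.png

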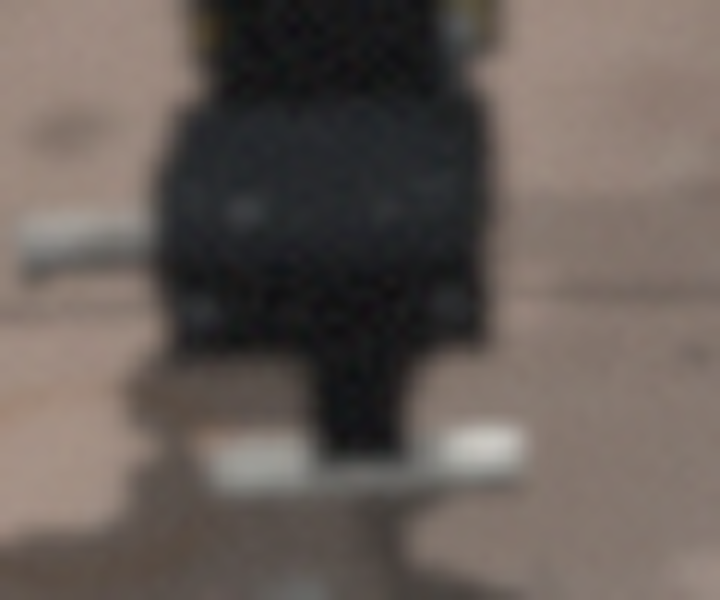

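Still no contact. Judged from the side view, the true tips stand about 15 mm above the table with TCP z at 8.4. I'll keep lowering carefully, monitoring the force.

>>> jog_arm(series=[{"dx": 0,"dy": 0,"dz": -0.002,"rx": 0,"ry": 0,"rz": 0,"gripper": 0.4},{"dx": 0,"dy": 0,"dz": -0.002,"rx": 0,"ry": 0,"rz": 0,"gripper": 0.4},{"dx": 0,"dy": 0,"dz": 0,"rx": 0,"ry": 0,"rz": 0,"gripper": 0.4}])

```text
t: 5.65
eef_pos: [632.6, 51.6, 4.3]
tcp_rot: [-1.571, -0.0, -1.559]
ft_force: [0.4, -0.0, 0.1]
opening: 0.398
```

>>> jog_arm(series=[{"dx": 0,"dy": 0,"dz": -0.002,"rx": 0,"ry": 0,"rz": 0,"gripper": 0.4},{"dx": 0,"dy": 0,"dz": -0.002,"rx": 0,"ry": 0,"rz": 0,"gripper": 0.4},{"dx": 0,"dy": 0,"dz": 0,"rx": 0,"ry": 0,"rz": 0,"gripper": 0.4}])

```text
t: 5.95
eef_pos: [632.6, 51.6, 0.3]
tcp_rot: [-1.571, -0.0, -1.559]
ft_force: [-0.3, 0.7, 1.7]
opening: 0.4
```

```bash
python3 -c "
from h import *
st,im=snap('side','s5.png')
crop(im,245,200,305,250,'s5d.png',12)
print(st['eef_pos'],st['ft_force'],st['opening'])
"
```

```text
[6.32572223e+02 5.15817534e+01 3.29917690e-01] [-0.32211739  0.71490637  1.67906816] 0.4003953396130129
```

View pics/s5d.png

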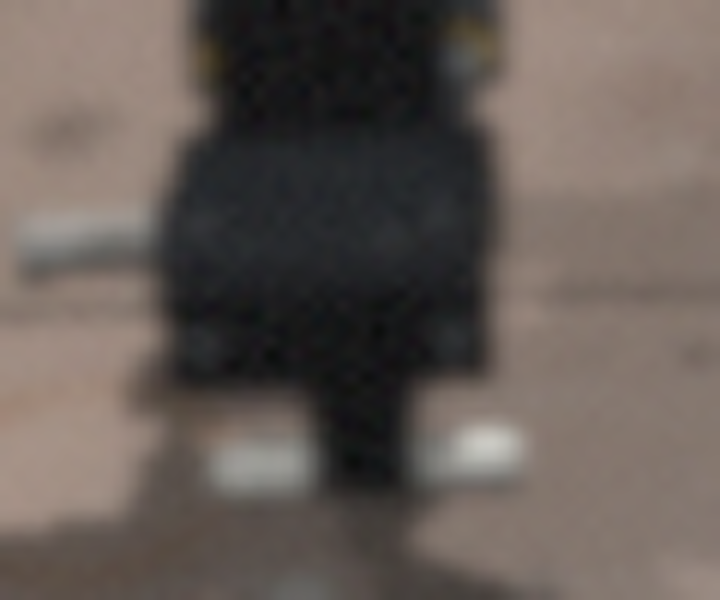

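>>> jog_arm(series=[{"dx": 0,"dy": 0,"dz": -0.002,"rx": 0,"ry": 0,"rz": 0,"gripper": 0.4},{"dx": 0,"dy": 0,"dz": -0.001,"rx": 0,"ry": 0,"rz": 0,"gripper": 0.4},{"dx": 0,"dy": 0,"dz": 0,"rx": 0,"ry": 0,"rz": 0,"gripper": 0.4}])

```text
t: 6.3
eef_pos: [632.7, 51.6, -2.5]
tcp_rot: [-1.571, -0.0, -1.559]
ft_force: [-0.7, 0.1, -0.1]
opening: 0.396
```

>>> jog_arm(series=[{"dx": 0,"dy": 0,"dz": -0.001,"rx": 0,"ry": 0,"rz": 0,"gripper": 0},{"dx": 0,"dy": 0,"dz": 0,"rx": 0,"ry": 0,"rz": 0,"gripper": 0},{"dx": 0,"dy": 0,"dz": 0,"rx": 0,"ry": 0,"rz": 0,"gripper": 0},{"dx": 0,"dy": 0,"dz": 0,"rx": 0,"ry": 0,"rz": 0,"gripper": 0},{"dx": 0,"dy": 0,"dz": 0,"rx": 0,"ry": 0,"rz": 0,"gripper": 0},{"dx": 0,"dy": 0,"dz": 0,"rx": 0,"ry": 0,"rz": 0,"gripper": 0},{"dx": 0,"dy": 0,"dz": 0,"rx": 0,"ry": 0,"rz": 0,"gripper": 0}])

```text
t: 7.0
eef_pos: [633.4, 51.7, -1.9]
tcp_rot: [-1.569, -0.0, -1.559]
ft_force: [-3.0, 0.5, 12.6]
opening: 0.005
```

```bash
python3 -c "
from h import *
st,im=snap('side','s6.png')
crop(im,245,200,305,250,'s6d.png',10)
st,w=snap('wrist','w6.png')
crop(w,220,130,420,350,'w6c.png',3)
print(st['eef_pos'],st['ft_force'],st['opening'])
"
```

```text
[633.38643403  51.70207938  -1.87824582] [-2.2119921   0.62362789 13.07039461] 0.003401244403290733
```

View pics/s6d.png

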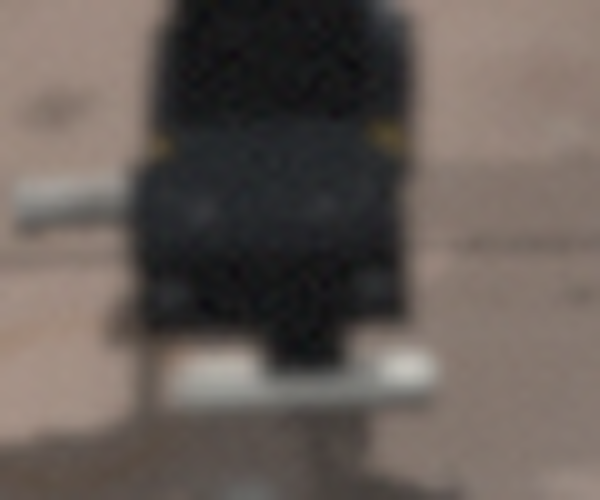

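View pics/w6c.png

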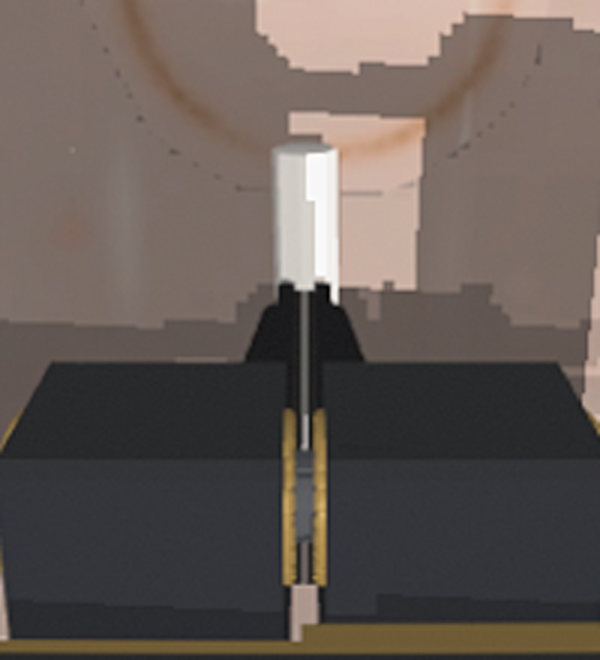

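The fingers slid off the chalk's upper bevel. They're now shut on top of it, so the tips are at z≈12 while the TCP reads −2. That puts the real tips about 14 mm behind the reported TCP, not 11 mm ahead. I'll lift slightly, open, and lower to about −12 with force checks.

>>> jog_arm(series=[{"dx": 0,"dy": 0,"dz": 0.008,"rx": 0,"ry": 0,"rz": 0,"gripper": 0},{"dx": 0,"dy": 0,"dz": 0,"rx": 0,"ry": 0,"rz": 0,"gripper": 0.4},{"dx": 0,"dy": 0,"dz": 0,"rx": 0,"ry": 0,"rz": 0,"gripper": 0.4},{"dx": 0,"dy": 0,"dz": 0,"rx": 0,"ry": 0,"rz": 0,"gripper": 0.4},{"dx": 0,"dy": 0,"dz": 0,"rx": 0,"ry": 0,"rz": 0,"gripper": 0.4},{"dx": 0,"dy": 0,"dz": -0.004,"rx": 0,"ry": 0,"rz": 0,"gripper": 0.4},{"dx": 0,"dy": 0,"dz": -0.003,"rx": 0,"ry": 0,"rz": 0,"gripper": 0.4},{"dx": 0,"dy": 0,"dz": -0.002,"rx": 0,"ry": 0,"rz": 0,"gripper": 0.4},{"dx": 0,"dy": 0,"dz": -0.001,"rx": 0,"ry": 0,"rz": 0,"gripper": 0.4}])

```text
t: 8.0
eef_pos: [632.6, 51.6, -5.8]
tcp_rot: [-1.571, -0.0, -1.559]
ft_force: [-0.1, 0.6, -0.2]
opening: 0.395
```

>>> jog_arm(series=[{"dx": 0,"dy": 0,"dz": -0.001,"rx": 0,"ry": 0,"rz": 0,"gripper": 0.4},{"dx": 0,"dy": 0,"dz": -0.001,"rx": 0,"ry": 0,"rz": 0,"gripper": 0.4},{"dx": 0,"dy": 0,"dz": 0,"rx": 0,"ry": 0,"rz": 0,"gripper": 0.4}])

```text
t: 8.3
eef_pos: [632.7, 51.6, -7.4]
tcp_rot: [-1.571, -0.0, -1.559]
ft_force: [-0.2, -1.1, 0.7]
opening: 0.397
```

>>> jog_arm(series=[{"dx": 0,"dy": 0,"dz": -0.001,"rx": 0,"ry": 0,"rz": 0,"gripper": 0.4},{"dx": 0,"dy": 0,"dz": -0.001,"rx": 0,"ry": 0,"rz": 0,"gripper": 0.4},{"dx": 0,"dy": 0,"dz": 0,"rx": 0,"ry": 0,"rz": 0,"gripper": 0.4}])

```text
t: 8.6
eef_pos: [632.7, 51.6, -9.5]
tcp_rot: [-1.571, -0.0, -1.559]
ft_force: [-0.3, 0.1, 0.2]
opening: 0.399
```

>>> jog_arm(series=[{"dx": 0,"dy": 0,"dz": -0.001,"rx": 0,"ry": 0,"rz": 0,"gripper": 0.4},{"dx": 0,"dy": 0,"dz": -0.001,"rx": 0,"ry": 0,"rz": 0,"gripper": 0.4},{"dx": 0,"dy": 0,"dz": 0,"rx": 0,"ry": 0,"rz": 0,"gripper": 0.4}])

```text
t: 8.9
eef_pos: [632.6, 51.6, -11.5]
tcp_rot: [-1.571, -0.0, -1.559]
ft_force: [-0.4, -0.5, 0.1]
opening: 0.398
```

>>> jog_arm(series=[{"dx": 0,"dy": 0,"dz": 0,"rx": 0,"ry": 0,"rz": 0,"gripper": 0},{"dx": 0,"dy": 0,"dz": 0,"rx": 0,"ry": 0,"rz": 0,"gripper": 0},{"dx": 0,"dy": 0,"dz": 0,"rx": 0,"ry": 0,"rz": 0,"gripper": 0},{"dx": 0,"dy": 0,"dz": 0,"rx": 0,"ry": 0,"rz": 0,"gripper": 0},{"dx": 0,"dy": 0,"dz": 0,"rx": 0,"ry": 0,"rz": 0,"gripper": 0},{"dx": 0,"dy": 0,"dz": 0,"rx": 0,"ry": 0,"rz": 0,"gripper": 0}])

```text
t: 9.5
eef_pos: [632.8, 51.6, -11.3]
tcp_rot: [-1.571, -0.0, -1.559]
ft_force: [0.2, 0.4, 1.5]
opening: 0.111
```

>>> jog_arm(series=[{"dx": 0,"dy": 0,"dz": 0,"rx": 0,"ry": 0,"rz": 0,"gripper": 0},{"dx": 0,"dy": 0,"dz": 0,"rx": 0,"ry": 0,"rz": 0,"gripper": 0}])

```text
t: 9.7
eef_pos: [632.8, 51.6, -11.3]
tcp_rot: [-1.571, -0.0, -1.559]
ft_force: [0.1, 0.2, 1.4]
opening: 0.105
```

```bash
python3 -c "
from h import *
st,im=snap('side','s7.png')
crop(im,245,200,305,250,'s7d.png',10)
print(st['eef_pos'],st['ft_force'],st['opening'])
"
```

```text
[632.75136057  51.58625028 -11.30757783] [0.07980441 0.16523673 1.39800062] 0.10482026042312609
```

View pics/s7d.png

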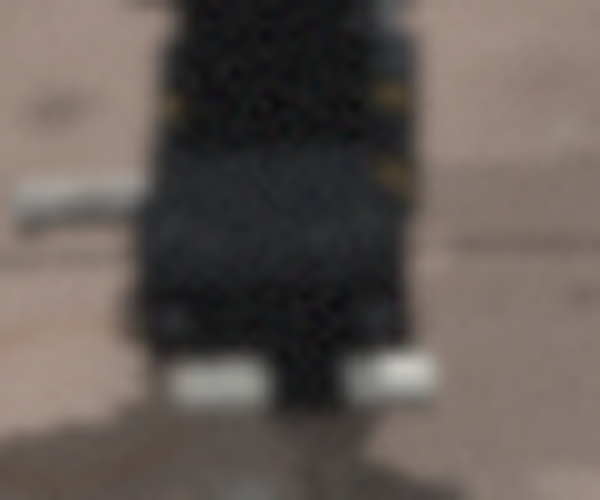

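>>> jog_arm(series=[{"dx": 0,"dy": 0,"dz": 0,"rx": 0,"ry": 0,"rz": 0,"gripper": 0.25},{"dx": 0,"dy": 0,"dz": 0,"rx": 0,"ry": 0,"rz": 0,"gripper": 0.25},{"dx": 0,"dy": 0.001,"dz": -0.001,"rx": 0,"ry": 0,"rz": 0,"gripper": 0.25},{"dx": 0,"dy": 0,"dz": -0.001,"rx": 0,"ry": 0,"rz": 0,"gripper": 0.25},{"dx": 0,"dy": 0,"dz": 0,"rx": 0,"ry": 0,"rz": 0,"gripper": 0.25}])

```text
t: 10.25
eef_pos: [632.8, 52.6, -12.7]
tcp_rot: [-1.57, -0.0, -1.559]
ft_force: [-1.8, 0.3, 8.1]
opening: 0.248
```

>>> jog_arm(series=[{"dx": 0,"dy": 0,"dz": 0,"rx": 0,"ry": 0,"rz": 0,"gripper": 0},{"dx": 0,"dy": 0,"dz": 0,"rx": 0,"ry": 0,"rz": 0,"gripper": 0},{"dx": 0,"dy": 0,"dz": 0,"rx": 0,"ry": 0,"rz": 0,"gripper": 0},{"dx": 0,"dy": 0,"dz": 0,"rx": 0,"ry": 0,"rz": 0,"gripper": 0},{"dx": 0,"dy": 0,"dz": 0,"rx": 0,"ry": 0,"rz": 0,"gripper": 0}])

```text
t: 10.75
eef_pos: [633.3, 52.7, -12.6]
tcp_rot: [-1.569, -0.0, -1.559]
ft_force: [-0.1, 0.4, 5.9]
opening: 0.106
```

The table was felt at TCP z≈−12.7 (8 N), so the tips are really 12.5 mm behind the reported origin and I'll work with that. The grip is stable at 0.106. Lifting.

>>> jog_arm(series=[{"dx": 0,"dy": 0,"dz": 0.01,"rx": 0,"ry": 0,"rz": 0,"gripper": 0},{"dx": 0,"dy": 0,"dz": 0.025,"rx": 0,"ry": 0,"rz": 0,"gripper": 0},{"dx": 0,"dy": 0,"dz": 0.03,"rx": 0,"ry": 0,"rz": 0,"gripper": 0},{"dx": 0,"dy": 0,"dz": 0.025,"rx": 0,"ry": 0,"rz": 0,"gripper": 0},{"dx": 0,"dy": 0,"dz": 0,"rx": 0,"ry": 0,"rz": 0,"gripper": 0}])

```text
t: 11.25
eef_pos: [634.2, 52.6, 80.5]
tcp_rot: [-1.565, -0.0, -1.559]
ft_force: [0.3, 0.4, -0.4]
opening: 0.104
```

```bash
python3 -c "
from h import *
st,w=snap('wrist','w8.png')
st,s=snap('side','s8.png')
a=cv2.resize(s[190:250,240:310,::-1],(700,600));
cv2.imwrite('pics/s8d.png',a)
print(st['eef_pos'],st['ft_force'],st['opening'])
"
```

```text
[633.37580652  52.60881696  78.46830618] [-0.97925864 -0.02206367 -1.09935452] 0.10427657531817205
```

View pics/w8.png

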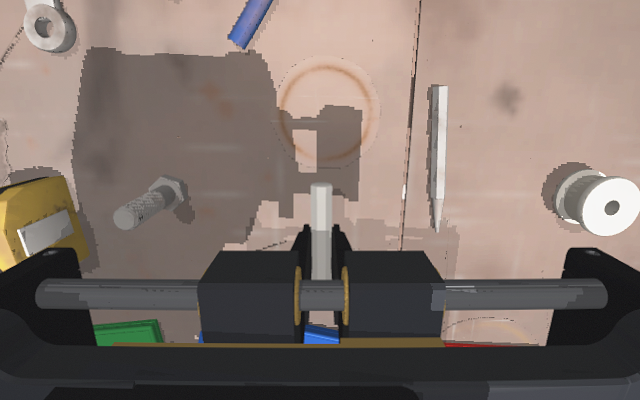

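View pics/s8d.png

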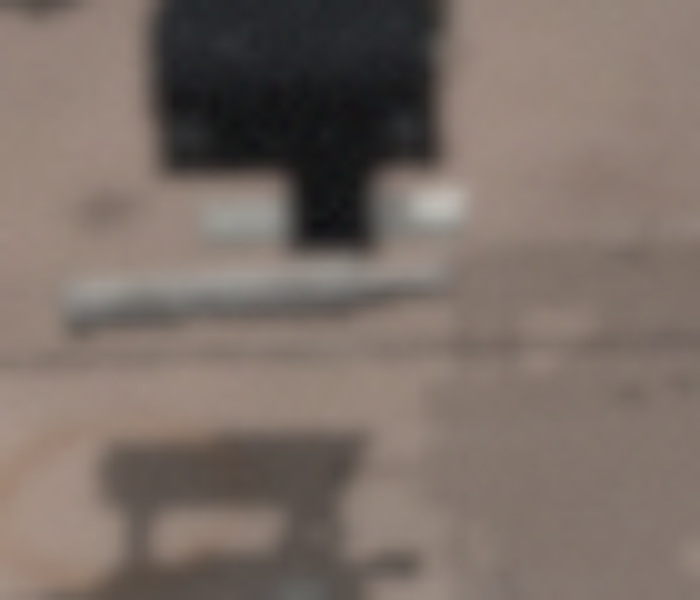

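The chalk is held level. Carrying it to the green tray with a turn of about +97°.

>>> jog_arm(series=[{"dx": -0.014,"dy": 0.01,"dz": 0,"rx": 0,"ry": 0,"rz": 8.1,"gripper": 0},{"dx": -0.014,"dy": 0.01,"dz": 0,"rx": 0,"ry": 0,"rz": 8.1,"gripper": 0},{"dx": -0.014,"dy": 0.018,"dz": 0,"rx": 0,"ry": 0,"rz": 8.1,"gripper": 0},{"dx": -0.014,"dy": 0.018,"dz": 0,"rx": 0,"ry": 0,"rz": 8.1,"gripper": 0},{"dx": -0.014,"dy": 0.018,"dz": 0,"rx": 0,"ry": 0,"rz": 8.1,"gripper": 0},{"dx": -0.014,"dy": 0.018,"dz": 0,"rx": 0,"ry": 0,"rz": 8.1,"gripper": 0},{"dx": -0.014,"dy": 0.018,"dz": 0,"rx": 0,"ry": 0,"rz": 8.1,"gripper": 0},{"dx": -0.014,"dy": 0.018,"dz": 0,"rx": 0,"ry": 0,"rz": 8.1,"gripper": 0},{"dx": -0.014,"dy": 0.018,"dz": 0,"rx": 0,"ry": 0,"rz": 8.1,"gripper": 0},{"dx": -0.014,"dy": 0.018,"dz": 0,"rx": 0,"ry": 0,"rz": 8.1,"gripper": 0},{"dx": -0.014,"dy": 0.018,"dz": 0,"rx": 0,"ry": 0,"rz": 8.1,"gripper": 0},{"dx": -0.005,"dy": 0.018,"dz": 0,"rx": 0,"ry": 0,"rz": 7.8,"gripper": 0}])

```text
t: 12.55
eef_pos: [471.8, 253.0, 75.5]
tcp_rot: [-1.572, 0.003, 0.138]
ft_force: [0.5, 0.9, 0.1]
opening: 0.109
```

>>> jog_arm(series=[{"dx": 0,"dy": 0,"dz": -0.015,"rx": 0,"ry": 0,"rz": 0,"gripper": 0},{"dx": 0,"dy": 0,"dz": -0.015,"rx": 0,"ry": 0,"rz": 0,"gripper": 0},{"dx": 0,"dy": 0,"dz": 0,"rx": 0,"ry": 0,"rz": 0,"gripper": 0},{"dx": 0,"dy": 0,"dz": 0,"rx": 0,"ry": 0,"rz": 0,"gripper": 0}])

```text
t: 12.95
eef_pos: [473.3, 252.4, 46.1]
tcp_rot: [-1.571, 0.002, 0.132]
ft_force: [1.5, 0.9, 0.1]
opening: 0.107
```

```bash
python3 -c "
from h import *
st,w=snap('wrist','w9.png')
print(st['eef_pos'],st['tcp_rot'],st['ft_force'],st['opening'],st['joints'])
"
```

```text
[473.3197015  252.36962751  46.06900492] [-1.57125512  0.00177266  0.13208416] [1.51572027 0.89663864 0.14448387] 0.10682593102837878 [ 3.66696590e-01  5.82346949e-01  1.92136062e+00 -5.71968135e-05
  6.39715840e-01  2.34657939e-01]
```

View pics/w9.png

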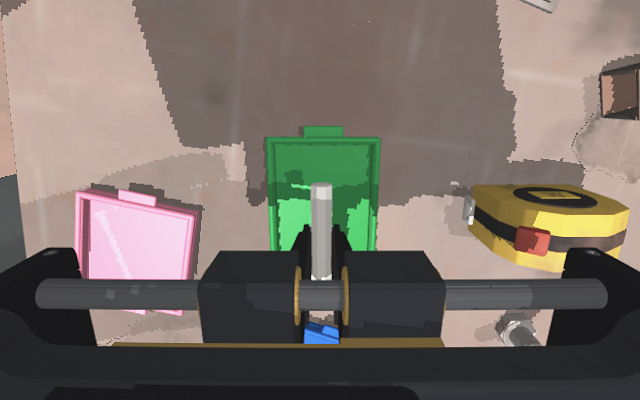

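>>> jog_arm(series=[{"dx": 0.001,"dy": 0,"dz": -0.02,"rx": 0,"ry": 0,"rz": 0,"gripper": 0},{"dx": 0,"dy": 0,"dz": -0.02,"rx": 0,"ry": 0,"rz": 0,"gripper": 0},{"dx": 0,"dy": 0,"dz": -0.008,"rx": 0,"ry": 0,"rz": 0,"gripper": 0},{"dx": 0,"dy": 0,"dz": -0.003,"rx": 0,"ry": 0,"rz": 0,"gripper": 0},{"dx": 0,"dy": 0,"dz": -0.001,"rx": 0,"ry": 0,"rz": 0,"gripper": 0},{"dx": 0,"dy": 0,"dz": 0,"rx": 0,"ry": 0,"rz": 0,"gripper": 0}])

```text
t: 13.6
eef_pos: [475.1, 252.7, -4.7]
tcp_rot: [-1.571, -0.001, 0.132]
ft_force: [-0.4, 0.6, 0.2]
opening: 0.108
```

>>> jog_arm(series=[{"dx": 0,"dy": 0,"dz": -0.001,"rx": 0,"ry": 0,"rz": 0,"gripper": 0},{"dx": 0,"dy": 0,"dz": -0.001,"rx": 0,"ry": 0,"rz": 0,"gripper": 0},{"dx": 0,"dy": 0,"dz": -0.001,"rx": 0,"ry": 0,"rz": 0,"gripper": 0},{"dx": 0,"dy": 0,"dz": 0,"rx": 0,"ry": 0,"rz": 0,"gripper": 0}])

```text
t: 14.0
eef_pos: [474.7, 252.6, -8.4]
tcp_rot: [-1.571, -0.0, 0.132]
ft_force: [0.4, 0.6, -0.3]
opening: 0.108
```

>>> jog_arm(series=[{"dx": 0,"dy": 0,"dz": 0,"rx": 0,"ry": 0,"rz": 0,"gripper": 0.25},{"dx": 0,"dy": 0,"dz": 0,"rx": 0,"ry": 0,"rz": 0,"gripper": 0.25},{"dx": 0,"dy": 0,"dz": 0,"rx": 0,"ry": 0,"rz": 0,"gripper": 0.25},{"dx": 0,"dy": 0,"dz": 0.01,"rx": 0,"ry": 0,"rz": 0,"gripper": 0.25},{"dx": 0,"dy": 0,"dz": 0.03,"rx": 0,"ry": 0,"rz": 0,"gripper": 0.25},{"dx": 0,"dy": 0,"dz": 0.04,"rx": 0,"ry": 0,"rz": 0,"gripper": 0.3},{"dx": 0,"dy": 0,"dz": 0.03,"rx": 0,"ry": 0,"rz": 0,"gripper": 0.3}])

```text
t: 14.7
eef_pos: [474.9, 252.6, 104.3]
tcp_rot: [-1.571, -0.001, 0.132]
ft_force: [1.0, 0.6, 0.2]
opening: 0.292
```

```bash
python3 -c "
from h import *
st,w=snap('wrist','w10.png')
print(st['eef_pos'],st['tcp_rot'],st['ft_force'],st['opening'],st['joints'])
"
```

```text
[474.85234414 252.64942176 104.25313327] [-1.57053068e+00 -1.27180242e-03  1.32191741e-01] [0.96428195 0.62364294 0.21905243] 0.2924751668307867 [ 3.66157756e-01  4.92841172e-01  1.87672642e+00 -5.23159717e-05
  7.70726329e-01  2.34003354e-01]
```

View pics/w10.png

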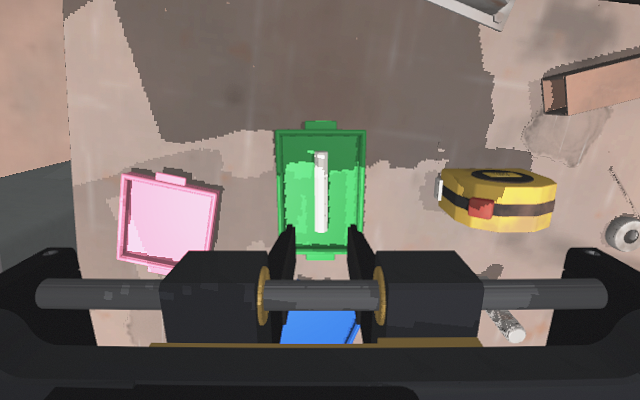

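The chalk lies in the green tray, centred (320,192). Next the punch: its balance point is about (678,−37), with the axis at about 3.9°.

>>> jog_arm(series=[{"dx": 0.017,"dy": -0.025,"dz": 0,"rx": 0,"ry": 0,"rz": -7.8,"gripper": 0.3},{"dx": 0.017,"dy": -0.025,"dz": 0,"rx": 0,"ry": 0,"rz": -7.8,"gripper": 0.3},{"dx": 0.017,"dy": -0.025,"dz": 0,"rx": 0,"ry": 0,"rz": -7.8,"gripper": 0.3},{"dx": 0.017,"dy": -0.025,"dz": 0,"rx": 0,"ry": 0,"rz": -7.8,"gripper": 0.3},{"dx": 0.017,"dy": -0.025,"dz": 0,"rx": 0,"ry": 0,"rz": -7.8,"gripper": 0.3},{"dx": 0.017,"dy": -0.025,"dz": 0,"rx": 0,"ry": 0,"rz": -7.8,"gripper": 0.3},{"dx": 0.017,"dy": -0.025,"dz": 0,"rx": 0,"ry": 0,"rz": -7.8,"gripper": 0.3},{"dx": 0.017,"dy": -0.025,"dz": 0,"rx": 0,"ry": 0,"rz": -7.8,"gripper": 0.3},{"dx": 0.017,"dy": -0.025,"dz": 0,"rx": 0,"ry": 0,"rz": -7.8,"gripper": 0.3},{"dx": 0.017,"dy": -0.025,"dz": -0.01,"rx": 0,"ry": 0,"rz": -7.8,"gripper": 0.3},{"dx": 0.017,"dy": -0.025,"dz": -0.02,"rx": 0,"ry": 0,"rz": -7.8,"gripper": 0.3},{"dx": 0.016,"dy": -0.015,"dz": -0.02,"rx": 0,"ry": 0,"rz": -7.8,"gripper": 0.3}])

```text
t: 15.95
eef_pos: [678.6, -39.3, 51.9]
tcp_rot: [-1.57, -0.001, -1.508]
ft_force: [0.3, -1.4, 0.4]
opening: 0.302
```

>>> jog_arm(series=[{"dx": 0,"dy": 0,"dz": 0,"rx": 0,"ry": 0,"rz": 0,"gripper": 0.3},{"dx": 0,"dy": 0,"dz": 0,"rx": 0,"ry": 0,"rz": 0,"gripper": 0.3},{"dx": 0,"dy": 0,"dz": 0,"rx": 0,"ry": 0,"rz": 0,"gripper": 0.3}])

```text
t: 16.25
eef_pos: [677.6, -36.7, 52.7]
tcp_rot: [-1.57, -0.0, -1.499]
ft_force: [-0.7, 0.4, 0.6]
opening: 0.301
```

```bash
python3 -c "
from h import *
st,w=snap('wrist','w11.png')
print(st['eef_pos'],st['tcp_rot'],st['ft_force'],st['opening'],st['joints'])
crop(w,220,80,420,300,'w11c.png',3)
d=np.array([np.cos(.068),np.sin(.068),0])
m=np.array([664.5,-38,6]);print(proj('wrist',[m+57*d,m-25*d,m-57*d],st))
"
```

```text
[677.55033251 -36.74232587  52.66495572] [-1.57012867e+00 -1.79575998e-04 -1.49893874e+00] [-0.65243193  0.40441568  0.64466908] 0.3005759922899175 [-1.51436400e-01  7.25126765e-01  1.54776923e+00 -3.57382879e-05
  8.68005816e-01  1.34752537e+00]
[[323.34475794 148.74444517]
 [322.72821722 257.62440681]
 [322.51399761 294.96543183]]
```

View pics/w11c.png

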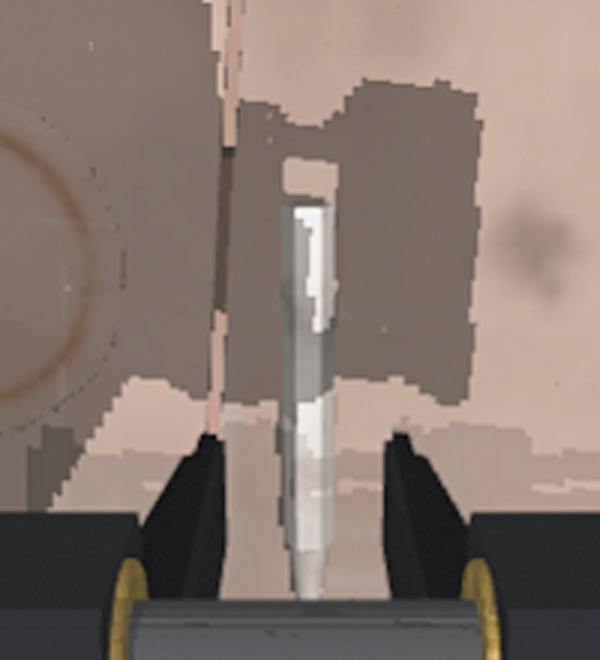

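The punch matches the prediction (blunt end row 148, column 322) and is centred between the fingers. Descending.

>>> jog_arm(series=[{"dx": 0,"dy": 0,"dz": -0.02,"rx": 0,"ry": 0,"rz": 0,"gripper": 0.3},{"dx": 0,"dy": 0,"dz": -0.02,"rx": 0,"ry": 0,"rz": 0,"gripper": 0.3},{"dx": 0,"dy": 0,"dz": -0.014,"rx": 0,"ry": 0,"rz": 0,"gripper": 0.3},{"dx": 0,"dy": 0,"dz": -0.006,"rx": 0,"ry": 0,"rz": 0,"gripper": 0.3},{"dx": 0,"dy": 0,"dz": -0.002,"rx": 0,"ry": 0,"rz": 0,"gripper": 0.3},{"dx": 0,"dy": 0,"dz": 0,"rx": 0,"ry": 0,"rz": 0,"gripper": 0.3}])

```text
t: 16.9
eef_pos: [678.0, -37.3, -9.9]
tcp_rot: [-1.57, -0.0, -1.501]
ft_force: [1.1, -0.7, 0.4]
opening: 0.296
```

>>> jog_arm(series=[{"dx": 0,"dy": 0,"dz": -0.001,"rx": 0,"ry": 0,"rz": 0,"gripper": 0.3},{"dx": 0,"dy": 0,"dz": -0.001,"rx": 0,"ry": 0,"rz": 0,"gripper": 0.3},{"dx": 0,"dy": 0,"dz": 0,"rx": 0,"ry": 0,"rz": 0,"gripper": 0.3}])

```text
t: 17.2
eef_pos: [677.8, -37.4, -12.1]
tcp_rot: [-1.57, -0.0, -1.501]
ft_force: [0.1, -0.9, 0.9]
opening: 0.302
```

>>> jog_arm(series=[{"dx": 0,"dy": 0,"dz": 0,"rx": 0,"ry": 0,"rz": 0,"gripper": 0},{"dx": 0,"dy": 0,"dz": 0,"rx": 0,"ry": 0,"rz": 0,"gripper": 0},{"dx": 0,"dy": 0,"dz": 0,"rx": 0,"ry": 0,"rz": 0,"gripper": 0},{"dx": 0,"dy": 0,"dz": 0,"rx": 0,"ry": 0,"rz": 0,"gripper": 0},{"dx": 0,"dy": 0,"dz": 0,"rx": 0,"ry": 0,"rz": 0,"gripper": 0},{"dx": 0,"dy": 0,"dz": 0,"rx": 0,"ry": 0,"rz": 0,"gripper": 0}])

```text
t: 17.8
eef_pos: [677.8, -37.4, -12.3]
tcp_rot: [-1.571, -0.0, -1.501]
ft_force: [-0.4, 0.2, 0.7]
opening: 0.109
```

>>> jog_arm(series=[{"dx": 0,"dy": 0,"dz": 0.01,"rx": 0,"ry": 0,"rz": 0,"gripper": 0},{"dx": 0,"dy": 0,"dz": 0.02,"rx": 0,"ry": 0,"rz": 0,"gripper": 0},{"dx": 0,"dy": 0,"dz": 0.03,"rx": 0,"ry": 0,"rz": 0,"gripper": 0},{"dx": 0,"dy": 0,"dz": 0.02,"rx": 0,"ry": 0,"rz": 0,"gripper": 0},{"dx": 0,"dy": 0,"dz": 0,"rx": 0,"ry": 0,"rz": 0,"gripper": 0}])

```text
t: 18.3
eef_pos: [679.2, -37.6, 71.2]
tcp_rot: [-1.566, -0.001, -1.501]
ft_force: [-0.1, -0.8, -0.5]
opening: 0.109
```

```bash
python3 -c "
from h import *
st,s=snap('side','s12.png')
cv2.imwrite('pics/s12d.png',cv2.resize(s[170:250,220:320,::-1],(800,640)))
cv2.imwrite('pics/s12d.png',cv2.resize(s[180:240,230:310,::-1],(800,600)))
print(st['eef_pos'],st['ft_force'],st['opening'])
st,w=snap('wrist','w12.png')
"
```

```text
[679.1913242  -37.56599294  71.19334104] [-0.05296429 -0.78481365 -0.4999486 ] 0.10897420316627833
```

View pics/s12d.png

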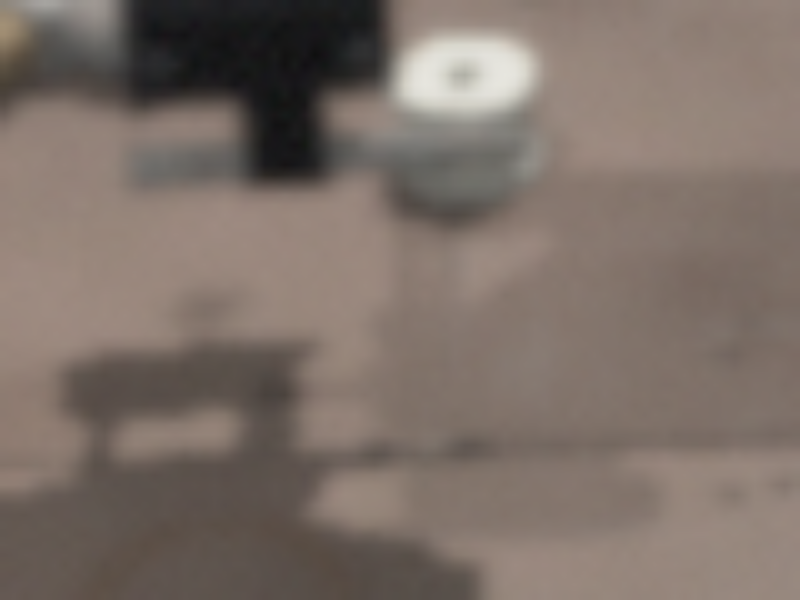

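View pics/w12.png

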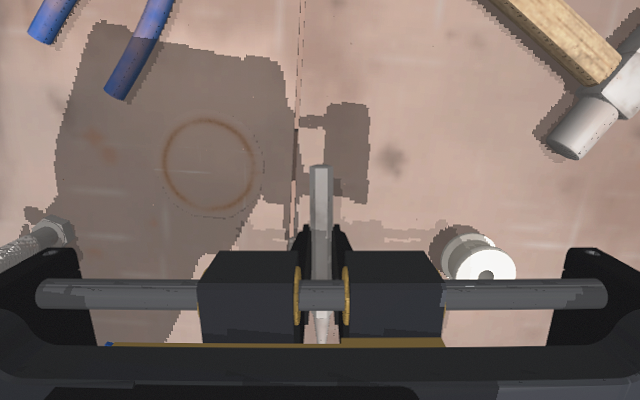

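The punch is held level. Carrying it to the blue tray with a turn of +73°.

>>> jog_arm(series=[{"dx": -0.016,"dy": 0.011,"dz": 0,"rx": 0,"ry": 0,"rz": 6.1,"gripper": 0},{"dx": -0.016,"dy": 0.011,"dz": 0,"rx": 0,"ry": 0,"rz": 6.1,"gripper": 0},{"dx": -0.016,"dy": 0.011,"dz": 0,"rx": 0,"ry": 0,"rz": 6.1,"gripper": 0},{"dx": -0.016,"dy": 0.011,"dz": 0,"rx": 0,"ry": 0,"rz": 6.1,"gripper": 0},{"dx": -0.016,"dy": 0.011,"dz": 0,"rx": 0,"ry": 0,"rz": 6.1,"gripper": 0},{"dx": -0.016,"dy": 0.011,"dz": 0,"rx": 0,"ry": 0,"rz": 6.1,"gripper": 0},{"dx": -0.016,"dy": 0.011,"dz": 0,"rx": 0,"ry": 0,"rz": 6.1,"gripper": 0},{"dx": -0.016,"dy": 0.011,"dz": 0,"rx": 0,"ry": 0,"rz": 6.1,"gripper": 0},{"dx": -0.016,"dy": 0.011,"dz": 0,"rx": 0,"ry": 0,"rz": 6.1,"gripper": 0},{"dx": -0.016,"dy": 0.011,"dz": 0,"rx": 0,"ry": 0,"rz": 6.1,"gripper": 0},{"dx": -0.016,"dy": 0.011,"dz": 0,"rx": 0,"ry": 0,"rz": 6.1,"gripper": 0},{"dx": -0.018,"dy": 0.014,"dz": 0,"rx": 0,"ry": 0,"rz": 5.8,"gripper": 0}])

```text
t: 19.6
eef_pos: [482.5, 97.8, 66.6]
tcp_rot: [-1.571, 0.002, -0.225]
ft_force: [0.5, 0.4, -0.0]
opening: 0.109
```

>>> jog_arm(series=[{"dx": 0,"dy": 0,"dz": -0.015,"rx": 0,"ry": 0,"rz": 0,"gripper": 0},{"dx": 0,"dy": 0,"dz": -0.015,"rx": 0,"ry": 0,"rz": 0,"gripper": 0},{"dx": 0,"dy": 0,"dz": 0,"rx": 0,"ry": 0,"rz": 0,"gripper": 0},{"dx": 0,"dy": 0,"dz": 0,"rx": 0,"ry": 0,"rz": 0,"gripper": 0}])

```text
t: 20.0
eef_pos: [483.3, 97.5, 37.1]
tcp_rot: [-1.571, 0.002, -0.229]
ft_force: [0.1, 0.5, 0.3]
opening: 0.108
```

```bash
python3 -c "
from h import *
st,w=snap('wrist','w13.png')
print(st['eef_pos'],st['tcp_rot'],st['ft_force'],st['opening'],st['joints'])
"
```

```text
[483.31034188  97.50962968  37.11893067] [-1.5713329   0.00168268 -0.22922523] [0.14546777 0.54626195 0.26709225] 0.10815510993128583 [ 6.50366641e-02  5.57555373e-01  2.03252306e+00 -4.84812327e-05
  5.53280199e-01  2.94302715e-01]
```

View pics/w13.png

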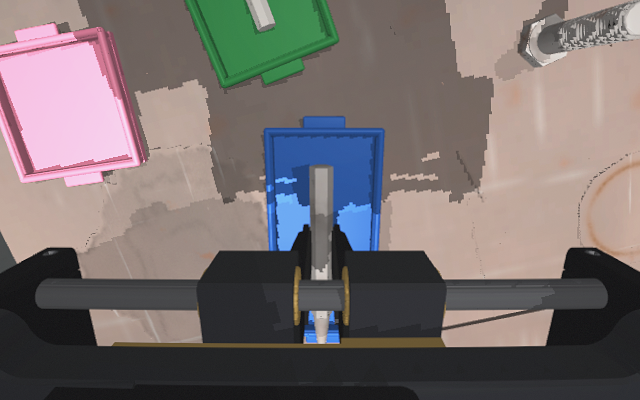

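>>> jog_arm(series=[{"dx": 0.001,"dy": 0,"dz": -0.02,"rx": 0,"ry": 0,"rz": 0,"gripper": 0},{"dx": 0,"dy": 0,"dz": -0.013,"rx": 0,"ry": 0,"rz": 0,"gripper": 0},{"dx": 0,"dy": 0,"dz": -0.006,"rx": 0,"ry": 0,"rz": 0,"gripper": 0},{"dx": 0,"dy": 0,"dz": -0.002,"rx": 0,"ry": 0,"rz": 0,"gripper": 0},{"dx": 0,"dy": 0,"dz": 0,"rx": 0,"ry": 0,"rz": 0,"gripper": 0}])

```text
t: 20.55
eef_pos: [484.9, 97.6, -3.0]
tcp_rot: [-1.571, -0.0, -0.229]
ft_force: [1.1, 0.6, -0.6]
opening: 0.111
```

>>> jog_arm(series=[{"dx": 0,"dy": 0,"dz": -0.001,"rx": 0,"ry": 0,"rz": 0,"gripper": 0},{"dx": 0,"dy": 0,"dz": -0.001,"rx": 0,"ry": 0,"rz": 0,"gripper": 0},{"dx": 0,"dy": 0,"dz": 0,"rx": 0,"ry": 0,"rz": 0,"gripper": 0}])

```text
t: 20.85
eef_pos: [484.8, 97.6, -5.1]
tcp_rot: [-1.571, -0.0, -0.229]
ft_force: [0.3, 0.2, -0.2]
opening: 0.11
```

>>> jog_arm(series=[{"dx": 0,"dy": 0,"dz": -0.001,"rx": 0,"ry": 0,"rz": 0,"gripper": 0},{"dx": 0,"dy": 0,"dz": -0.001,"rx": 0,"ry": 0,"rz": 0,"gripper": 0},{"dx": 0,"dy": 0,"dz": -0.001,"rx": 0,"ry": 0,"rz": 0,"gripper": 0},{"dx": 0,"dy": 0,"dz": 0,"rx": 0,"ry": 0,"rz": 0,"gripper": 0}])

```text
t: 21.25
eef_pos: [484.7, 97.6, -8.3]
tcp_rot: [-1.571, -0.0, -0.229]
ft_force: [-0.8, -0.4, 1.3]
opening: 0.11
```

>>> jog_arm(series=[{"dx": 0,"dy": 0,"dz": 0,"rx": 0,"ry": 0,"rz": 0,"gripper": 0.25},{"dx": 0,"dy": 0,"dz": 0,"rx": 0,"ry": 0,"rz": 0,"gripper": 0.25},{"dx": 0,"dy": 0,"dz": 0,"rx": 0,"ry": 0,"rz": 0,"gripper": 0.25},{"dx": 0,"dy": 0,"dz": 0.01,"rx": 0,"ry": 0,"rz": 0,"gripper": 0.25},{"dx": 0,"dy": 0,"dz": 0.03,"rx": 0,"ry": 0,"rz": 0,"gripper": 0.25},{"dx": 0,"dy": 0,"dz": 0.04,"rx": 0,"ry": 0,"rz": 0,"gripper": 0.3},{"dx": 0,"dy": -0.03,"dz": 0.04,"rx": 0,"ry": 0,"rz": 0,"gripper": 0.5},{"dx": 0,"dy": -0.04,"dz": 0.03,"rx": 0,"ry": 0,"rz": 0,"gripper": 0.7},{"dx": 0,"dy": -0.03,"dz": 0.03,"rx": 0,"ry": 0,"rz": 0,"gripper": 0.7},{"dx": 0,"dy": 0,"dz": 0,"rx": 0,"ry": 0,"rz": 0,"gripper": 0.7}])

```text
t: 22.25
eef_pos: [486.1, -5.1, 175.8]
tcp_rot: [-1.571, -0.007, -0.232]
ft_force: [0.4, -0.5, -0.1]
opening: 0.582
```

```bash
python3 -c "
from h import *
st,w=snap('wrist','w14.png')
print(st['t'],st['eef_pos'],st['tcp_rot'],st['ft_force'],st['opening'],st['joints'])
"
```

```text
22.25 [486.12132666  -5.13755225 175.78181   ] [-1.57056385 -0.00690237 -0.23189205] [ 0.38979018 -0.46092771 -0.1375698 ] 0.5817269693163976 [-1.46330114e-01  3.25069350e-01  1.92634299e+00 -4.63523758e-04
  8.83283382e-01  8.58540628e-02]
```

View pics/w14.png

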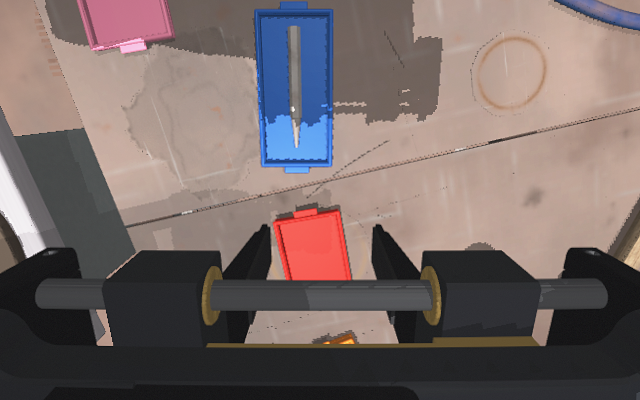

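The punch lies lengthwise in the blue tray, inside the walls (rows 25–148 within 10–165). Now the reel.

>>> jog_arm(series=[{"dx": 0.025,"dy": -0.025,"dz": -0.005,"rx": 0,"ry": 0,"rz": 0,"gripper": 0.75},{"dx": 0.025,"dy": -0.025,"dz": -0.01,"rx": 0,"ry": 0,"rz": 0,"gripper": 0.75},{"dx": 0.025,"dy": -0.025,"dz": -0.01,"rx": 0,"ry": 0,"rz": 0,"gripper": 0.75},{"dx": 0.025,"dy": -0.025,"dz": -0.015,"rx": 0,"ry": 0,"rz": 0,"gripper": 0.75},{"dx": 0.025,"dy": -0.025,"dz": -0.02,"rx": 0,"ry": 0,"rz": 0,"gripper": 0.75},{"dx": 0.026,"dy": -0.027,"dz": -0.02,"rx": 0,"ry": 0,"rz": 0,"gripper": 0.75},{"dx": 0,"dy": 0,"dz": 0,"rx": 0,"ry": 0,"rz": 0,"gripper": 0.75},{"dx": 0,"dy": 0,"dz": 0,"rx": 0,"ry": 0,"rz": 0,"gripper": 0.75}])

```text
t: 23.1
eef_pos: [635.0, -153.4, 89.8]
tcp_rot: [-1.57, 0.003, -0.229]
ft_force: [-0.7, 0.6, -0.2]
opening: 0.752
```

```bash
python3 -c "
from h import *
st,w=snap('wrist','w15.png')
print(st['t'],st['eef_pos'],st['tcp_rot'],st['opening'])
print(proj('wrist',[[638,-160,33]],st))
h=cv2.cvtColor(w,cv2.COLOR_RGB2HSV);m=cv2.inRange(h,np.array([0,0,200]),np.array([179,35,255]))
m[260:]=0
c,_=cv2.findContours(m,0,1)
for k in sorted(c,key=cv2.contourArea)[-2:]:
  e=cv2.fitEllipse(k);print(e,onz('wrist',[e[0]],33,st))
"
```

```text
23.1 [ 635.02019309 -153.44565612   89.8246227 ] [-1.57025497  0.0033155  -0.2291647 ] 0.7518067093779104
[[327.212093   213.54745852]]
((470.42108154296875, 243.08065795898438), (13.661704063415527, 51.2189826965332), 97.97884368896484) [[ 741.2074677  -208.94560001   33.        ]]
((327.5495300292969, 213.00405883789062), (55.73202133178711, 59.177791595458984), 98.89712524414062) [[ 638.34460554 -159.63517959   33.        ]]
```

View pics/w15.png

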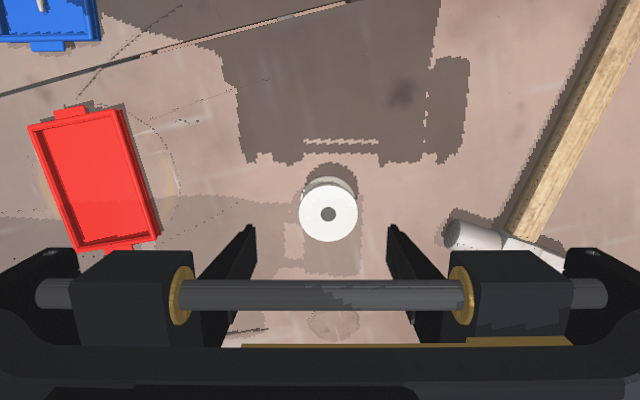

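The reel is at (638.3, −159.6), as predicted. Going down to grip it at mid-height, tips at z≈13.

>>> jog_arm(series=[{"dx": 0.003,"dy": -0.006,"dz": -0.01,"rx": 0,"ry": 0,"rz": 0,"gripper": 0.75},{"dx": 0,"dy": 0,"dz": -0.03,"rx": 0,"ry": 0,"rz": 0,"gripper": 0.75},{"dx": 0,"dy": 0,"dz": -0.03,"rx": 0,"ry": 0,"rz": 0,"gripper": 0.75},{"dx": 0,"dy": 0,"dz": -0.013,"rx": 0,"ry": 0,"rz": 0,"gripper": 0.75},{"dx": 0,"dy": 0,"dz": -0.005,"rx": 0,"ry": 0,"rz": 0,"gripper": 0.75},{"dx": 0,"dy": 0,"dz": 0,"rx": 0,"ry": 0,"rz": 0,"gripper": 0.75}])

```text
t: 23.75
eef_pos: [638.9, -160.2, 3.9]
tcp_rot: [-1.571, -0.0, -0.229]
ft_force: [-0.9, -0.0, -0.6]
opening: 0.75
```

```bash
python3 -c "
from h import *
st,w=snap('wrist','w16.png')
print(st['t'],st['eef_pos'],st['tcp_rot'],st['opening'])
st,s=snap('side','s16.png')
cv2.imwrite('pics/s16d.png',cv2.resize(s[160:220,240:320,::-1],(800,600)))
"
```

```text
23.75 [ 638.85521783 -160.24352747    3.89136479] [-1.57081217e+00 -1.64449140e-04 -2.28768912e-01] 0.7497508224326441
```

View pics/s16d.png

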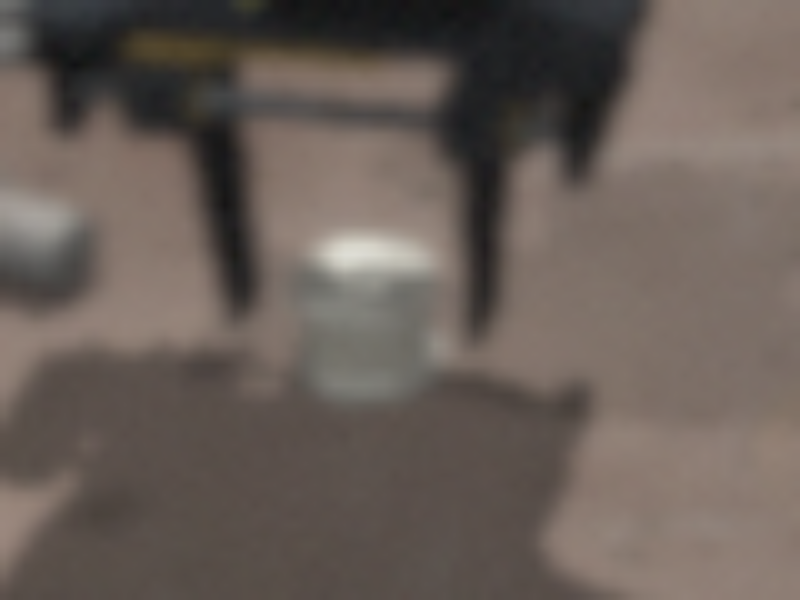

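View pics/w16.png

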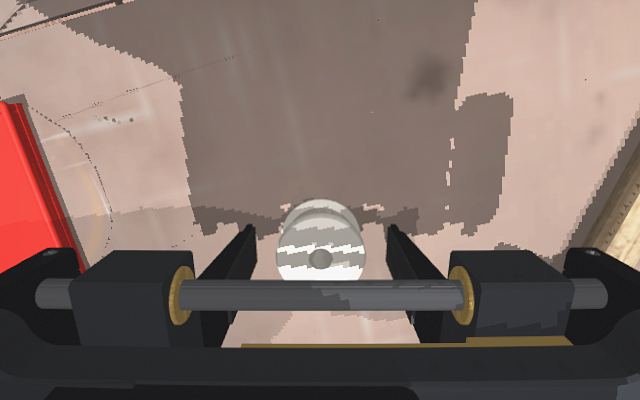

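The reel stands centred between the fingers (side view). Two more mm down, then grip.

>>> jog_arm(series=[{"dx": -0.001,"dy": 0,"dz": -0.002,"rx": 0,"ry": 0,"rz": 0,"gripper": 0.6},{"dx": 0,"dy": 0,"dz": 0,"rx": 0,"ry": 0,"rz": 0,"gripper": 0.2},{"dx": 0,"dy": 0,"dz": 0,"rx": 0,"ry": 0,"rz": 0,"gripper": 0.2},{"dx": 0,"dy": 0,"dz": 0,"rx": 0,"ry": 0,"rz": 0,"gripper": 0.2},{"dx": 0,"dy": 0,"dz": 0,"rx": 0,"ry": 0,"rz": 0,"gripper": 0.2},{"dx": 0,"dy": 0,"dz": 0,"rx": 0,"ry": 0,"rz": 0,"gripper": 0.2},{"dx": 0,"dy": 0,"dz": 0,"rx": 0,"ry": 0,"rz": 0,"gripper": 0.2}])

```text
t: 24.55
eef_pos: [637.9, -160.5, 1.9]
tcp_rot: [-1.571, -0.001, -0.229]
ft_force: [0.4, 0.2, 3.2]
opening: 0.455
```

>>> jog_arm(series=[{"dx": 0,"dy": 0,"dz": 0.01,"rx": 0,"ry": 0,"rz": 0,"gripper": 0.2},{"dx": 0,"dy": 0,"dz": 0.02,"rx": 0,"ry": 0,"rz": 0,"gripper": 0.2},{"dx": 0,"dy": 0,"dz": 0.03,"rx": 0,"ry": 0,"rz": 0,"gripper": 0.2},{"dx": 0,"dy": 0,"dz": 0.03,"rx": 0,"ry": 0,"rz": 0,"gripper": 0.2},{"dx": 0,"dy": 0,"dz": 0,"rx": 0,"ry": 0,"rz": 0,"gripper": 0.2}])

```text
t: 25.05
eef_pos: [639.4, -160.9, 96.2]
tcp_rot: [-1.571, -0.006, -0.229]
ft_force: [0.5, 0.5, -0.0]
opening: 0.462
```

```bash
python3 -c "
from h import *
st,s=snap('side','s17.png')
print(st['t'],st['eef_pos'],st['tcp_rot'],st['opening'])
cv2.imwrite('pics/s17d.png',cv2.resize(s[140:200,240:320,::-1],(800,600)))
"
```

```text
25.05 [ 639.40006486 -160.93671194   96.16913603] [-1.57149064 -0.0063225  -0.22907122] 0.46180964259617796
```

View pics/s17d.png

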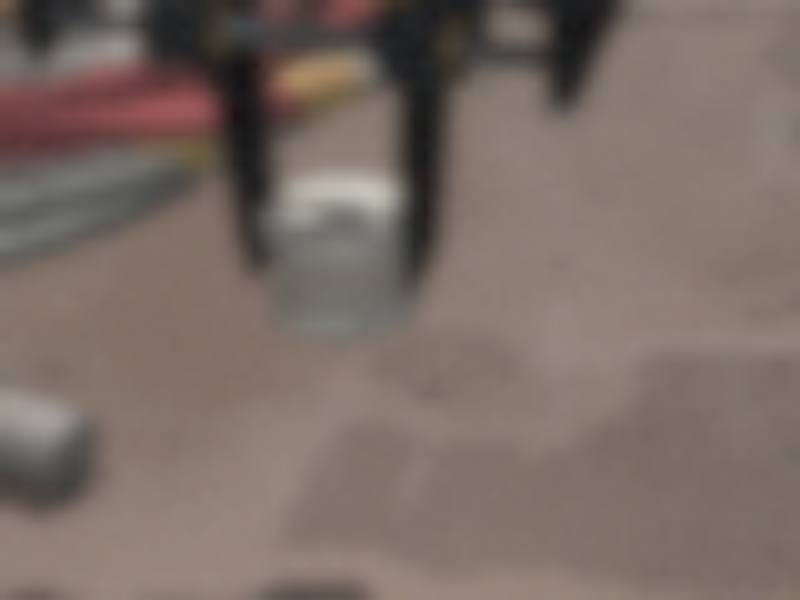

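The reel is held upright. Over to the orange tray, estimated at (444.3, −259.5).

>>> jog_arm(series=[{"dx": -0.02,"dy": -0.01,"dz": 0,"rx": 0,"ry": 0,"rz": 0,"gripper": 0.2},{"dx": -0.02,"dy": -0.01,"dz": 0,"rx": 0,"ry": 0,"rz": 0,"gripper": 0.2},{"dx": -0.02,"dy": -0.01,"dz": 0,"rx": 0,"ry": 0,"rz": 0,"gripper": 0.2},{"dx": -0.02,"dy": -0.01,"dz": 0,"rx": 0,"ry": 0,"rz": 0,"gripper": 0.2},{"dx": -0.02,"dy": -0.01,"dz": 0,"rx": 0,"ry": 0,"rz": 0,"gripper": 0.2},{"dx": -0.02,"dy": -0.01,"dz": 0,"rx": 0,"ry": 0,"rz": 0,"gripper": 0.2},{"dx": -0.02,"dy": -0.01,"dz": 0,"rx": 0,"ry": 0,"rz": 0,"gripper": 0.2},{"dx": -0.02,"dy": -0.01,"dz": 0,"rx": 0,"ry": 0,"rz": 0,"gripper": 0.2},{"dx": -0.02,"dy": -0.01,"dz": 0,"rx": 0,"ry": 0,"rz": 0,"gripper": 0.2},{"dx": -0.014,"dy": -0.009,"dz": 0,"rx": 0,"ry": 0,"rz": 0,"gripper": 0.2},{"dx": 0,"dy": 0,"dz": 0,"rx": 0,"ry": 0,"rz": 0,"gripper": 0.2},{"dx": 0,"dy": 0,"dz": 0,"rx": 0,"ry": 0,"rz": 0,"gripper": 0.2}])

```text
t: 26.3
eef_pos: [443.7, -259.3, 91.3]
tcp_rot: [-1.57, 0.001, -0.23]
ft_force: [-0.4, -0.4, -1.3]
opening: 0.457
```

```bash
python3 -c "
from h import *
st,w=snap('wrist','w18.png')
print(st['t'],st['eef_pos'],st['tcp_rot'],st['opening'],st['joints'])
a=np.radians(11)
c=np.array([444.3,-259.5,12]);u=np.array([np.cos(a),np.sin(a),0]);v=np.array([-u[1],u[0],0])
p=proj('wrist',[c+40*(i*u+j*v) for i,j in((-1,-1),(1,-1),(1,1),(-1,1))],st);print(p)
x=w[:,:,::-1].copy();cv2.polylines(x,[p.astype(int)],True,(255,0,255),1);cv2.imwrite('pics/w18m.png',x)
st,t=snap('top','t18.png');st,s=snap('side','s18.png')
cv2.imwrite('pics/s18d.png',cv2.resize(s[120:200,290:390,::-1],(800,640))[:600])
"
```

```text
26.3 [ 443.67296053 -259.34381798   91.29028493] [-1.57039910e+00  5.25468298e-04 -2.29961533e-01] 0.45687871559797577 [-6.57639475e-01  4.85983610e-01  1.94399936e+00  2.19577870e-04
  7.12252591e-01 -4.27844081e-01]
[[298.53492537 257.05457118]
 [385.51048248 221.16073636]
 [348.0351008  132.37111801]
 [255.95419743 173.81500835]]
```

View pics/w18m.png

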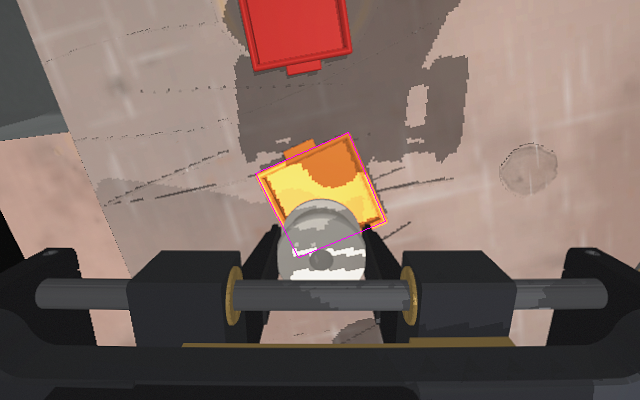

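View pics/s18d.png

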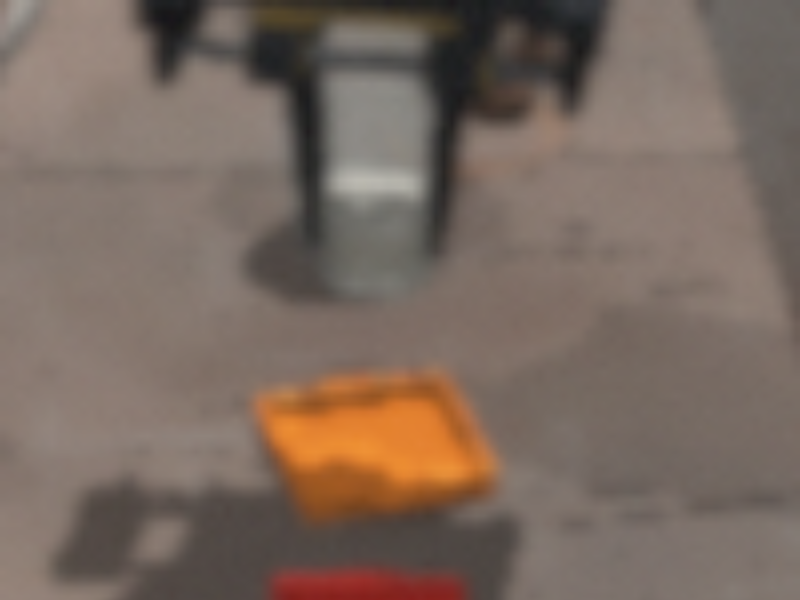

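The predicted tray outline coincides with the orange rim. The glass is visible behind, clear of the gripper. Lowering.

>>> jog_arm(series=[{"dx": 0.0005,"dy": 0,"dz": -0.025,"rx": 0,"ry": 0,"rz": 0,"gripper": 0.2},{"dx": 0,"dy": 0,"dz": -0.025,"rx": 0,"ry": 0,"rz": 0,"gripper": 0.2},{"dx": 0,"dy": 0,"dz": -0.02,"rx": 0,"ry": 0,"rz": 0,"gripper": 0.2},{"dx": 0,"dy": 0,"dz": -0.008,"rx": 0,"ry": 0,"rz": 0,"gripper": 0.2},{"dx": 0,"dy": 0,"dz": -0.002,"rx": 0,"ry": 0,"rz": 0,"gripper": 0.2},{"dx": 0,"dy": 0,"dz": 0,"rx": 0,"ry": 0,"rz": 0,"gripper": 0.2}])

```text
t: 27.05
eef_pos: [444.6, -259.4, 12.0]
tcp_rot: [-1.571, -0.0, -0.229]
ft_force: [0.4, 0.6, -0.5]
opening: 0.458
```

>>> jog_arm(series=[{"dx": 0,"dy": 0,"dz": -0.001,"rx": 0,"ry": 0,"rz": 0,"gripper": 0.2},{"dx": 0,"dy": 0,"dz": -0.001,"rx": 0,"ry": 0,"rz": 0,"gripper": 0.2},{"dx": 0,"dy": 0,"dz": 0,"rx": 0,"ry": 0,"rz": 0,"gripper": 0.2}])

```text
t: 27.35
eef_pos: [444.4, -259.6, 10.1]
tcp_rot: [-1.571, -0.001, -0.229]
ft_force: [-0.0, 0.5, -0.7]
opening: 0.459
```

>>> jog_arm(series=[{"dx": 0,"dy": 0,"dz": -0.001,"rx": 0,"ry": 0,"rz": 0,"gripper": 0.2},{"dx": 0,"dy": 0,"dz": -0.001,"rx": 0,"ry": 0,"rz": 0,"gripper": 0.2},{"dx": 0,"dy": 0,"dz": -0.001,"rx": 0,"ry": 0,"rz": 0,"gripper": 0.2},{"dx": 0,"dy": 0,"dz": 0,"rx": 0,"ry": 0,"rz": 0,"gripper": 0.2}])

```text
t: 27.75
eef_pos: [444.2, -259.4, 6.5]
tcp_rot: [-1.571, 0.0, -0.229]
ft_force: [0.6, -0.2, -0.5]
opening: 0.461
```

>>> jog_arm(series=[{"dx": 0,"dy": 0,"dz": -0.001,"rx": 0,"ry": 0,"rz": 0,"gripper": 0.2},{"dx": 0,"dy": 0,"dz": 0,"rx": 0,"ry": 0,"rz": 0,"gripper": 0.2}])

```text
t: 27.95
eef_pos: [444.3, -259.4, 5.9]
tcp_rot: [-1.571, -0.0, -0.229]
ft_force: [0.6, 1.4, 3.8]
opening: 0.458
```

Floor contact felt (3.8 N at 5.9, as expected). Releasing.

>>> jog_arm(series=[{"dx": 0,"dy": 0,"dz": 0,"rx": 0,"ry": 0,"rz": 0,"gripper": 0.7},{"dx": 0,"dy": 0,"dz": 0,"rx": 0,"ry": 0,"rz": 0,"gripper": 0.7},{"dx": 0,"dy": 0,"dz": 0,"rx": 0,"ry": 0,"rz": 0,"gripper": 0.7},{"dx": 0,"dy": 0,"dz": 0.01,"rx": 0,"ry": 0,"rz": 0,"gripper": 0.7},{"dx": 0,"dy": 0,"dz": 0.03,"rx": 0,"ry": 0,"rz": 0,"gripper": 0.7},{"dx": 0,"dy": 0,"dz": 0.04,"rx": 0,"ry": 0,"rz": 0,"gripper": 0.7},{"dx": 0,"dy": 0,"dz": 0.04,"rx": 0,"ry": 0,"rz": 0,"gripper": 0.75},{"dx": 0.0,"dy": 0.0,"dz": 0.03,"rx": 0,"ry": 0,"rz": 0,"gripper": 0.75},{"dx": 0.0,"dy": 0,"dz": 0.01,"rx": 0,"ry": 0,"rz": 0,"gripper": 0.75}])

```text
t: 28.85
eef_pos: [445.0, -259.9, 169.3]
tcp_rot: [-1.573, -0.005, -0.229]
ft_force: [0.1, -0.4, -0.4]
opening: 0.75
```

```bash
python3 -c "
from h import *
st,w=snap('wrist','w19.png')
print(st['t'],st['eef_pos'],st['tcp_rot'],st['opening'])
"
```

```text
28.85 [ 444.96159418 -259.92753695  169.25851948] [-1.57287609 -0.00467939 -0.22907072] 0.7496481809335288
```

View pics/w19.png

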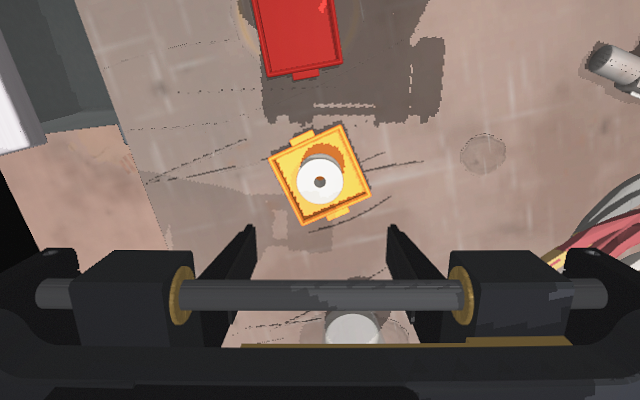

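The reel stands in the orange tray (320,182), inside the walls. Now on to the tape measure, looking first.

>>> jog_arm(series=[{"dx": 0.01,"dy": 0.038,"dz": 0.005,"rx": 0,"ry": 0,"rz": -6,"gripper": 0.75},{"dx": 0.01,"dy": 0.038,"dz": 0.005,"rx": 0,"ry": 0,"rz": -6,"gripper": 0.75},{"dx": 0.01,"dy": 0.038,"dz": 0.005,"rx": 0,"ry": 0,"rz": -6,"gripper": 0.75},{"dx": 0.01,"dy": 0.038,"dz": 0.005,"rx": 0,"ry": 0,"rz": -6,"gripper": 0.75},{"dx": 0.01,"dy": 0.038,"dz": 0,"rx": 0,"ry": 0,"rz": -6,"gripper": 0.75},{"dx": 0.01,"dy": 0.038,"dz": 0,"rx": 0,"ry": 0,"rz": -6,"gripper": 0.75},{"dx": 0.01,"dy": 0.038,"dz": 0,"rx": 0,"ry": 0,"rz": -6,"gripper": 0.75},{"dx": 0.01,"dy": 0.038,"dz": 0,"rx": 0,"ry": 0,"rz": -6,"gripper": 0.75},{"dx": 0.01,"dy": 0.038,"dz": 0,"rx": 0,"ry": 0,"rz": -6,"gripper": 0.75},{"dx": 0.01,"dy": 0.038,"dz": 0,"rx": 0,"ry": 0,"rz": -6,"gripper": 0.75},{"dx": 0.01,"dy": 0.038,"dz": 0,"rx": 0,"ry": 0,"rz": -6,"gripper": 0.75},{"dx": 0.01,"dy": 0.038,"dz": 0,"rx": 0,"ry": 0,"rz": -6,"gripper": 0.75}])

```text
t: 30.1
eef_pos: [563.9, 198.1, 184.3]
tcp_rot: [-1.573, -0.0, -1.49]
ft_force: [0.7, -0.8, 0.2]
opening: 0.752
```

>>> jog_arm(series=[{"dx": 0.003,"dy": 0.04,"dz": 0,"rx": 0,"ry": 0,"rz": -3,"gripper": 0.75},{"dx": 0.003,"dy": 0.036,"dz": 0,"rx": 0,"ry": 0,"rz": -2,"gripper": 0.75},{"dx": 0,"dy": 0,"dz": 0,"rx": 0,"ry": 0,"rz": 0,"gripper": 0.75},{"dx": 0,"dy": 0,"dz": 0,"rx": 0,"ry": 0,"rz": 0,"gripper": 0.75}])

```text
t: 30.5
eef_pos: [569.5, 272.9, 184.1]
tcp_rot: [-1.573, -0.001, -1.571]
ft_force: [0.4, -0.7, 0.4]
opening: 0.747
```

```bash
python3 -c "
from h import *
st,w=snap('wrist','w20.png')
np.save('w20st.npy',st,allow_pickle=True)
print(st['t'],st['eef_pos'],st['tcp_rot'],st['opening'],st['joints'])
crop(w,220,60,420,210,'w20c.png',4)
"
```

```text
30.5 [569.53339384 272.91267664 184.10015198] [-1.57299277e+00 -1.03396587e-03 -1.57113463e+00] 0.747370294909351 [ 3.42427900e-01  5.18126559e-01  1.56048045e+00 -2.69270576e-04
  1.06540184e+00  1.91369431e+00]
```

View pics/w20.png

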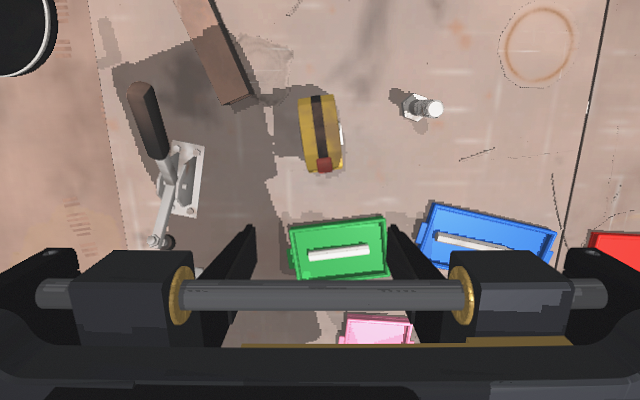

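View pics/w20c.png

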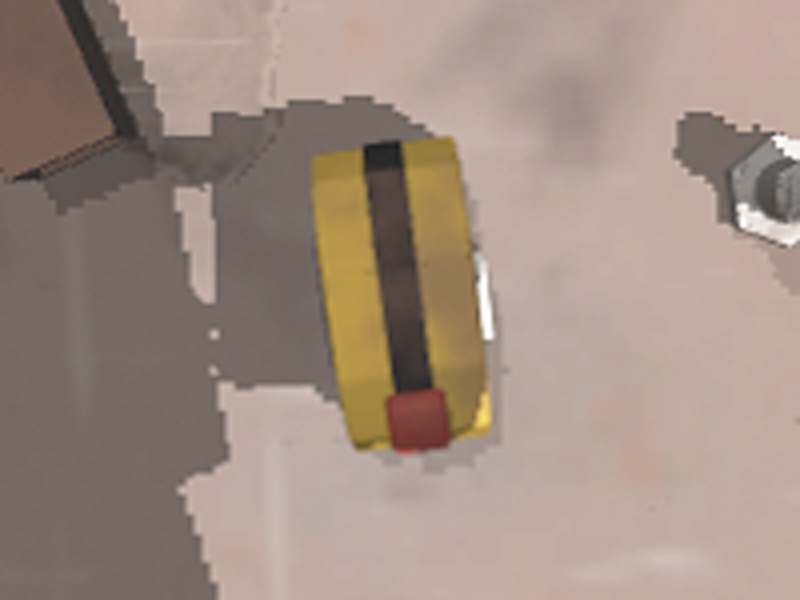

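```bash
python3 - <<'E'
from h import *
st=np.load('w20st.npy',allow_pickle=True).item()
g=lambda x,y:(220+x/4,60+y/4)
L=onz('wrist',[g(316,200),g(340,370)],66,st);R=onz('wrist',[g(465,200),g(487,370)],66,st);S=onz('wrist',[g(386,180),g(409,375)],68,st)
E=onz('wrist',[g(385,143),g(420,450)],33,st)
for n,p in(('L',L),('R',R),('S',S),('ends@33',E)):
    d=p[0]-p[1];print(n,p.round(1).tolist(),np.degrees(np.arctan2(d[1],d[0])).round(1),np.linalg.norm(d).round(1))
print((L-R).round(1), (L+R)/2)
print('block',onz('wrist',[g(130,135),g(10,180)],20,st).round(0))
E
```

```text
L [[636.9, 293.1, 66.0], [599.6, 288.3, 66.0]] 7.3 37.6
R [[636.9, 260.6, 66.0], [599.6, 255.2, 66.0]] 8.2 37.7
S [[641.2, 277.8, 68.0], [598.8, 272.8, 68.0]] 6.7 42.7
ends@33 [[649.2, 278.4, 33.0], [574.1, 269.8, 33.0]] 6.5 75.6
[[ 0.  32.5  0. ]
 [ 0.  33.1  0. ]] [[636.91882671 276.82254554  66.        ]
 [599.62851066 271.75124016  66.        ]]
block [[651. 342.  20.]
 [641. 373.  20.]]
```

The tape measures 33 mm across and 75 mm long, centre ≈(612, 273.5), axis 7.3°. Positioning above and descending partway.

>>> jog_arm(series=[{"dx": 0.021,"dy": 0,"dz": -0.01,"rx": 0,"ry": 0,"rz": 3.7,"gripper": 0.75},{"dx": 0.021,"dy": 0.0005,"dz": -0.03,"rx": 0,"ry": 0,"rz": 3.6,"gripper": 0.75},{"dx": 0,"dy": 0,"dz": -0.03,"rx": 0,"ry": 0,"rz": 0,"gripper": 0.75},{"dx": 0,"dy": 0,"dz": -0.02,"rx": 0,"ry": 0,"rz": 0,"gripper": 0.75},{"dx": 0,"dy": 0,"dz": -0.01,"rx": 0,"ry": 0,"rz": 0,"gripper": 0.75},{"dx": 0,"dy": 0,"dz": 0,"rx": 0,"ry": 0,"rz": 0,"gripper": 0.75},{"dx": 0,"dy": 0,"dz": 0,"rx": 0,"ry": 0,"rz": 0,"gripper": 0.75}])

```text
t: 31.25
eef_pos: [612.7, 272.7, 86.6]
tcp_rot: [-1.57, 0.0, -1.446]
ft_force: [0.7, 0.2, -0.5]
opening: 0.75
```

```bash
python3 -c "
from h import *
st,w=snap('wrist','w21.png')
print(st['t'],st['eef_pos'],st['tcp_rot'],st['opening'],st['joints'])
st,s=snap('side','s21.png')
cv2.imwrite('pics/s21d.png',cv2.resize(s[200:320,220:350,::-1],(650,600)))
"
```

```text
31.25 [612.71930664 272.679319    86.61382098] [-1.56972411e+00  1.00213535e-04 -1.44614947e+00] 0.7503536831668146 [ 3.20340502e-01  6.74490066e-01  1.54791251e+00 -1.38697129e-04
  9.18118843e-01  1.76657420e+00]
```

View pics/w21.png

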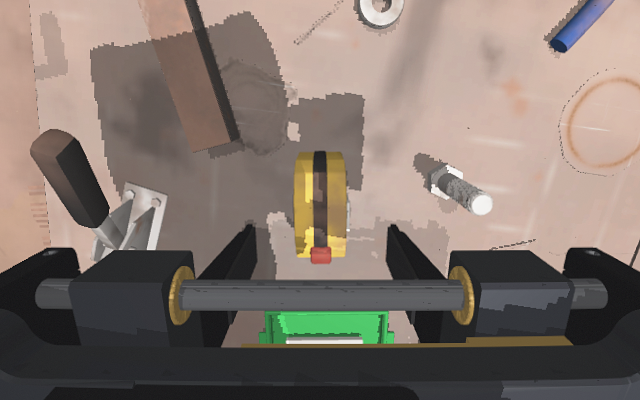

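View pics/s21d.png

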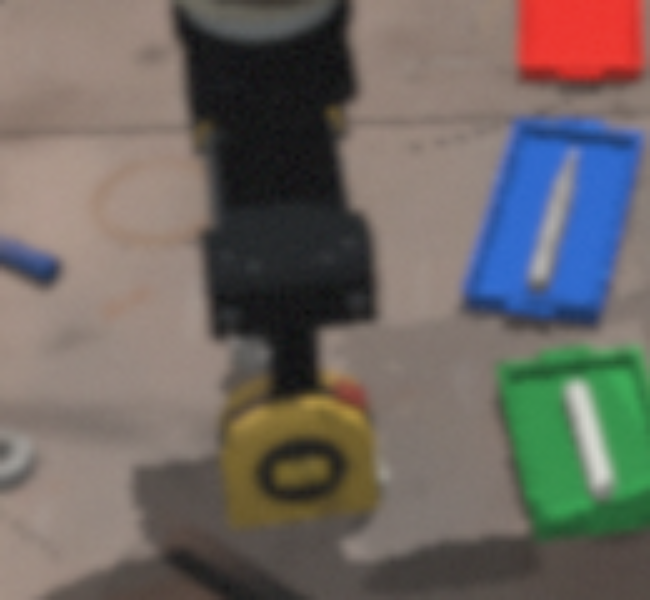

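The tape is centred and parallel between the open fingers. Down to tips at z≈24, slowly at the end.

>>> jog_arm(series=[{"dx": 0,"dy": 0.0005,"dz": -0.025,"rx": 0,"ry": 0,"rz": 0,"gripper": 0.75},{"dx": 0,"dy": 0,"dz": -0.02,"rx": 0,"ry": 0,"rz": 0,"gripper": 0.75},{"dx": 0,"dy": 0,"dz": -0.012,"rx": 0,"ry": 0,"rz": 0,"gripper": 0.75},{"dx": 0,"dy": 0,"dz": -0.004,"rx": 0,"ry": 0,"rz": 0,"gripper": 0.75},{"dx": 0,"dy": 0,"dz": -0.002,"rx": 0,"ry": 0,"rz": 0,"gripper": 0.75},{"dx": 0,"dy": 0,"dz": 0,"rx": 0,"ry": 0,"rz": 0,"gripper": 0.75}])

```text
t: 31.95
eef_pos: [612.6, 273.7, 23.4]
tcp_rot: [-1.57, 0.0, -1.446]
ft_force: [-0.2, -0.1, 0.2]
opening: 0.752
```

>>> jog_arm(series=[{"dx": 0,"dy": 0,"dz": -0.004,"rx": 0,"ry": 0,"rz": 0,"gripper": 0.75},{"dx": 0,"dy": 0,"dz": -0.003,"rx": 0,"ry": 0,"rz": 0,"gripper": 0.75},{"dx": 0,"dy": 0,"dz": -0.002,"rx": 0,"ry": 0,"rz": 0,"gripper": 0.75},{"dx": 0,"dy": 0,"dz": 0,"rx": 0,"ry": 0,"rz": 0,"gripper": 0.75}])

```text
t: 32.35
eef_pos: [612.1, 273.5, 13.4]
tcp_rot: [-1.571, -0.0, -1.446]
ft_force: [0.2, 0.8, 0.7]
opening: 0.753
```

```bash
python3 -c "
from h import *
st,w=snap('wrist','w22.png')
print(st['t'],st['eef_pos'],st['ft_force'],st['opening'])
"
```

```text
32.35 [612.10771021 273.5219181   13.36666537] [0.1978297  0.84184699 0.72638382] 0.7527521557584205
```

View pics/w22.png

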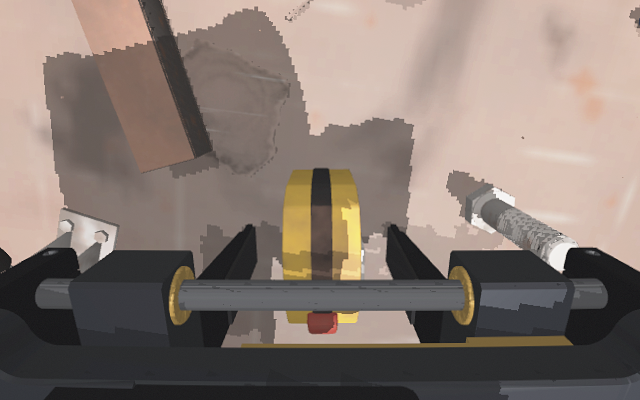

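>>> jog_arm(series=[{"dx": 0,"dy": 0,"dz": 0,"rx": 0,"ry": 0,"rz": 0,"gripper": 0.1},{"dx": 0,"dy": 0,"dz": 0,"rx": 0,"ry": 0,"rz": 0,"gripper": 0.1},{"dx": 0,"dy": 0,"dz": 0,"rx": 0,"ry": 0,"rz": 0,"gripper": 0.1},{"dx": 0,"dy": 0,"dz": 0,"rx": 0,"ry": 0,"rz": 0,"gripper": 0.1},{"dx": 0,"dy": 0,"dz": 0,"rx": 0,"ry": 0,"rz": 0,"gripper": 0.1},{"dx": 0,"dy": 0,"dz": 0,"rx": 0,"ry": 0,"rz": 0,"gripper": 0.1},{"dx": 0,"dy": 0,"dz": 0,"rx": 0,"ry": 0,"rz": 0,"gripper": 0.1},{"dx": 0,"dy": 0,"dz": 0,"rx": 0,"ry": 0,"rz": 0,"gripper": 0.1}])

```text
t: 33.2
eef_pos: [612.2, 273.6, 13.7]
tcp_rot: [-1.571, -0.0, -1.446]
ft_force: [0.2, -0.4, 1.0]
opening: 0.358
```

>>> jog_arm(series=[{"dx": 0,"dy": 0,"dz": 0.01,"rx": 0,"ry": 0,"rz": 0,"gripper": 0.1},{"dx": 0,"dy": 0,"dz": 0.02,"rx": 0,"ry": 0,"rz": 0,"gripper": 0.1},{"dx": 0,"dy": 0,"dz": 0.03,"rx": 0,"ry": 0,"rz": 0,"gripper": 0.1},{"dx": 0,"dy": 0,"dz": 0.03,"rx": 0,"ry": 0,"rz": 0,"gripper": 0.1},{"dx": 0,"dy": 0,"dz": 0.02,"rx": 0,"ry": 0,"rz": 0,"gripper": 0.1},{"dx": 0,"dy": 0,"dz": 0,"rx": 0,"ry": 0,"rz": 0,"gripper": 0.1}])

```text
t: 33.8
eef_pos: [613.4, 274.0, 127.1]
tcp_rot: [-1.566, 0.001, -1.446]
ft_force: [-0.9, 0.3, -2.4]
opening: 0.354
```

```bash
python3 -c "
from h import *
st,w=snap('wrist','w23.png')
print(st['t'],st['eef_pos'],st['ft_force'],st['opening'])
st,s=snap('side','s23.png')
cv2.imwrite('pics/s23d.png',cv2.resize(s[180:300,220:350,::-1],(650,600)))
"
```

```text
33.8 [613.36583565 273.97592777 127.1179014 ] [-0.91076693  0.29482213 -2.35786382] 0.35386352029475654
```

View pics/w23.png

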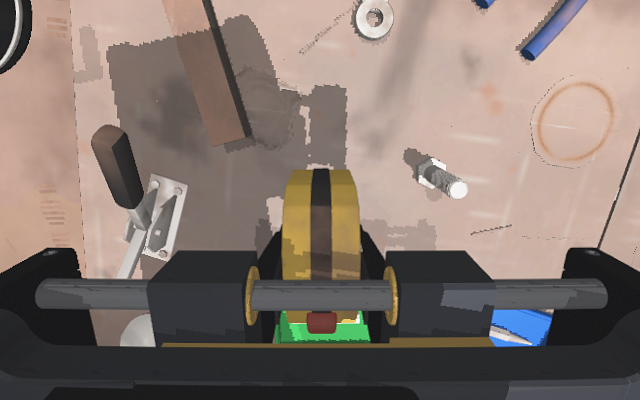

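View pics/s23d.png

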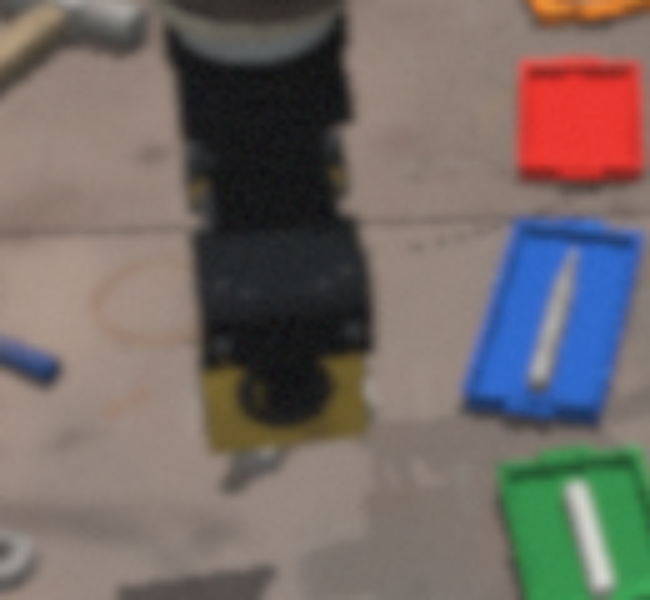

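The tape is gripped and hangs level, clear above everything. Carrying it to red at (457, −99.5) with a turn of +80°.

>>> jog_arm(series=[{"dx": -0.013,"dy": -0.02,"dz": 0,"rx": 0,"ry": 0,"rz": 6.7,"gripper": 0.1},{"dx": -0.013,"dy": -0.03,"dz": 0,"rx": 0,"ry": 0,"rz": 6.7,"gripper": 0.1},{"dx": -0.013,"dy": -0.03,"dz": 0,"rx": 0,"ry": 0,"rz": 6.7,"gripper": 0.1},{"dx": -0.013,"dy": -0.03,"dz": 0,"rx": 0,"ry": 0,"rz": 6.7,"gripper": 0.1},{"dx": -0.013,"dy": -0.03,"dz": 0,"rx": 0,"ry": 0,"rz": 6.7,"gripper": 0.1},{"dx": -0.013,"dy": -0.03,"dz": 0,"rx": 0,"ry": 0,"rz": 6.7,"gripper": 0.1},{"dx": -0.013,"dy": -0.03,"dz": 0,"rx": 0,"ry": 0,"rz": 6.7,"gripper": 0.1},{"dx": -0.013,"dy": -0.03,"dz": 0,"rx": 0,"ry": 0,"rz": 6.7,"gripper": 0.1},{"dx": -0.013,"dy": -0.03,"dz": 0,"rx": 0,"ry": 0,"rz": 6.7,"gripper": 0.1},{"dx": -0.013,"dy": -0.03,"dz": 0,"rx": 0,"ry": 0,"rz": 6.7,"gripper": 0.1},{"dx": -0.013,"dy": -0.03,"dz": 0,"rx": 0,"ry": 0,"rz": 6.7,"gripper": 0.1},{"dx": -0.012,"dy": -0.03,"dz": 0,"rx": 0,"ry": 0,"rz": 6.3,"gripper": 0.1}])

```text
t: 35.1
eef_pos: [455.8, -77.3, 122.5]
tcp_rot: [-1.57, 0.002, -0.044]
ft_force: [-0.2, -0.3, -2.6]
opening: 0.356
```

>>> jog_arm(series=[{"dx": 0,"dy": -0.015,"dz": 0,"rx": 0,"ry": 0,"rz": 0,"gripper": 0.1},{"dx": 0,"dy": -0.008,"dz": -0.01,"rx": 0,"ry": 0,"rz": 0,"gripper": 0.1},{"dx": 0,"dy": 0,"dz": -0.02,"rx": 0,"ry": 0,"rz": 0,"gripper": 0.1},{"dx": 0,"dy": 0,"dz": 0,"rx": 0,"ry": 0,"rz": 0,"gripper": 0.1},{"dx": 0,"dy": 0,"dz": 0,"rx": 0,"ry": 0,"rz": 0,"gripper": 0.1}])

```text
t: 35.6
eef_pos: [456.9, -98.9, 92.9]
tcp_rot: [-1.57, 0.002, -0.049]
ft_force: [-0.7, 0.4, -1.7]
opening: 0.356
```

```bash
python3 -c "
from h import *
st,w=snap('wrist','w24.png')
print(st['t'],st['eef_pos'],st['tcp_rot'],st['opening'],st['joints'])
a=np.radians(87.5)
c=np.array([457,-99.5,12]);u=np.array([np.cos(a),np.sin(a),0]);v=np.array([-u[1],u[0],0])
p=proj('wrist',[c+54*i*u+36*j*v for i,j in((-1,-1),(1,-1),(1,1),(-1,1))],st)
x=w[:,:,::-1].copy();cv2.polylines(x,[p.astype(int)],True,(255,255,0),1);cv2.imwrite('pics/w24m.png',x)
"
```

```text
35.6 [456.85488979 -98.86009014  92.87267316] [-1.57003906  0.00216275 -0.04916072] 0.3563059786285046 [-3.54606527e-01  4.33051062e-01  2.05075807e+00  1.17157104e-04
  6.60073889e-01 -3.05537614e-01]
```

View pics/w24m.png

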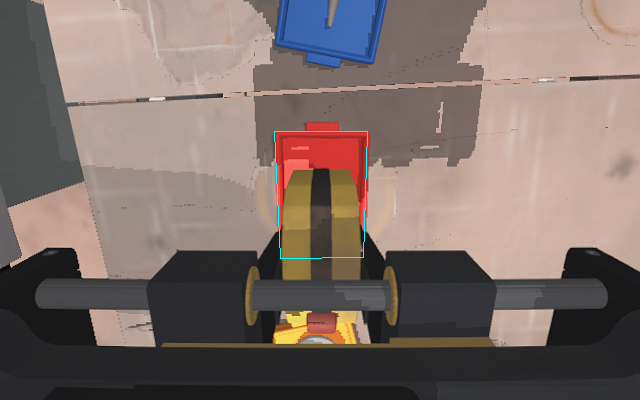

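Outline matches and the tape is aligned. Lowering to the expected 17.5.

>>> jog_arm(series=[{"dx": 0,"dy": 0,"dz": -0.02,"rx": 0,"ry": 0,"rz": 0,"gripper": 0.1},{"dx": 0,"dy": 0,"dz": -0.025,"rx": 0,"ry": 0,"rz": 0,"gripper": 0.1},{"dx": 0,"dy": 0,"dz": -0.018,"rx": 0,"ry": 0,"rz": 0,"gripper": 0.1},{"dx": 0,"dy": 0,"dz": -0.007,"rx": 0,"ry": 0,"rz": 0,"gripper": 0.1},{"dx": 0,"dy": 0,"dz": 0,"rx": 0,"ry": 0,"rz": 0,"gripper": 0.1},{"dx": 0,"dy": 0,"dz": 0,"rx": 0,"ry": 0,"rz": 0,"gripper": 0.1}])

```text
t: 36.25
eef_pos: [457.7, -99.4, 24.4]
tcp_rot: [-1.571, -0.001, -0.049]
ft_force: [-0.5, 0.1, -2.1]
opening: 0.358
```

>>> jog_arm(series=[{"dx": 0,"dy": 0,"dz": -0.001,"rx": 0,"ry": 0,"rz": 0,"gripper": 0.1},{"dx": 0,"dy": 0,"dz": -0.001,"rx": 0,"ry": 0,"rz": 0,"gripper": 0.1},{"dx": 0,"dy": 0,"dz": 0,"rx": 0,"ry": 0,"rz": 0,"gripper": 0.1}])

```text
t: 36.55
eef_pos: [457.4, -99.5, 22.0]
tcp_rot: [-1.571, -0.001, -0.049]
ft_force: [-0.7, 0.1, -2.4]
opening: 0.355
```

>>> jog_arm(series=[{"dx": 0,"dy": 0,"dz": -0.001,"rx": 0,"ry": 0,"rz": 0,"gripper": 0.1},{"dx": 0,"dy": 0,"dz": -0.001,"rx": 0,"ry": 0,"rz": 0,"gripper": 0.1},{"dx": 0,"dy": 0,"dz": -0.001,"rx": 0,"ry": 0,"rz": 0,"gripper": 0.1},{"dx": 0,"dy": 0,"dz": 0,"rx": 0,"ry": 0,"rz": 0,"gripper": 0.1}])

```text
t: 36.95
eef_pos: [457.2, -99.4, 18.5]
tcp_rot: [-1.571, 0.0, -0.049]
ft_force: [-0.1, 1.3, -1.9]
opening: 0.358
```

>>> jog_arm(series=[{"dx": 0,"dy": 0,"dz": -0.001,"rx": 0,"ry": 0,"rz": 0,"gripper": 0.1},{"dx": 0,"dy": 0,"dz": -0.001,"rx": 0,"ry": 0,"rz": 0,"gripper": 0.1},{"dx": 0,"dy": 0,"dz": 0,"rx": 0,"ry": 0,"rz": 0,"gripper": 0.1}])

```text
t: 37.25
eef_pos: [457.4, -99.5, 17.5]
tcp_rot: [-1.571, -0.001, -0.049]
ft_force: [-3.2, 0.1, 14.9]
opening: 0.356
```

Seated (floor contact at 17.5). Releasing, lifting and backing away.

>>> jog_arm(series=[{"dx": 0,"dy": 0,"dz": 0,"rx": 0,"ry": 0,"rz": 0,"gripper": 0.55},{"dx": 0,"dy": 0,"dz": 0,"rx": 0,"ry": 0,"rz": 0,"gripper": 0.55},{"dx": 0,"dy": 0,"dz": 0,"rx": 0,"ry": 0,"rz": 0,"gripper": 0.55},{"dx": 0,"dy": 0,"dz": 0.01,"rx": 0,"ry": 0,"rz": 0,"gripper": 0.55},{"dx": 0,"dy": 0,"dz": 0.03,"rx": 0,"ry": 0,"rz": 0,"gripper": 0.55},{"dx": 0,"dy": 0,"dz": 0.04,"rx": 0,"ry": 0,"rz": 0,"gripper": 0.55},{"dx": 0,"dy": 0,"dz": 0.04,"rx": 0,"ry": 0,"rz": 0,"gripper": 0.55},{"dx": 0,"dy": 0,"dz": 0.04,"rx": 0,"ry": 0,"rz": 0,"gripper": 0.6},{"dx": 0,"dy": 0,"dz": 0.03,"rx": 0,"ry": 0,"rz": 0,"gripper": 0.6},{"dx": 0.03,"dy": -0.03,"dz": 0.02,"rx": 0,"ry": 0,"rz": 0,"gripper": 0.6},{"dx": 0.03,"dy": -0.04,"dz": 0.01,"rx": 0,"ry": 0,"rz": 0,"gripper": 0.6},{"dx": 0.02,"dy": -0.03,"dz": 0,"rx": 0,"ry": 0,"rz": 0,"gripper": 0.6}])

```text
t: 38.45
eef_pos: [538.3, -200.5, 239.1]
tcp_rot: [-1.573, -0.004, -0.049]
ft_force: [0.4, -0.7, -0.5]
opening: 0.597
```

```bash
python3 -c "
from h import *
st,w=snap('wrist','w25.png')
print(st['t'],st['eef_pos'],st['tcp_rot'],st['opening'],st['ft_force'])
st,s=snap('side','s25.png');st,t=snap('top','t25.png')
cv2.imwrite('pics/s25d.png',cv2.resize(s[140:320,220:380,::-1],None,fx=3.3,fy=3.3,interpolation=cv2.INTER_CUBIC))
crop(t,180,130,380,270,'t25c.png',4)
"
```

```text
38.45 [ 538.31043483 -200.48101214  239.14739611] [-1.57251348 -0.00380328 -0.04904996] 0.5970336167200132 [ 0.40589896 -0.65267213 -0.4728137 ]
```

View pics/w25.png

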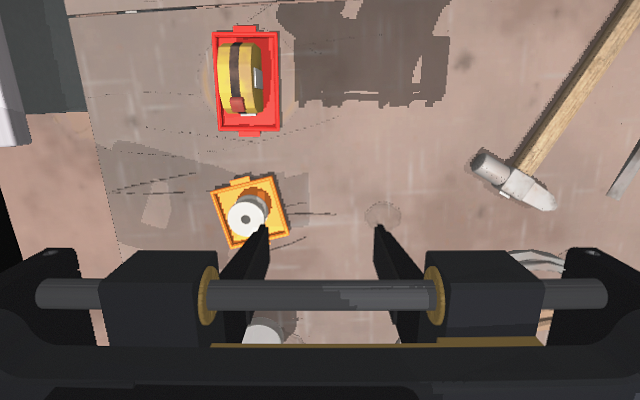

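View pics/s25d.png

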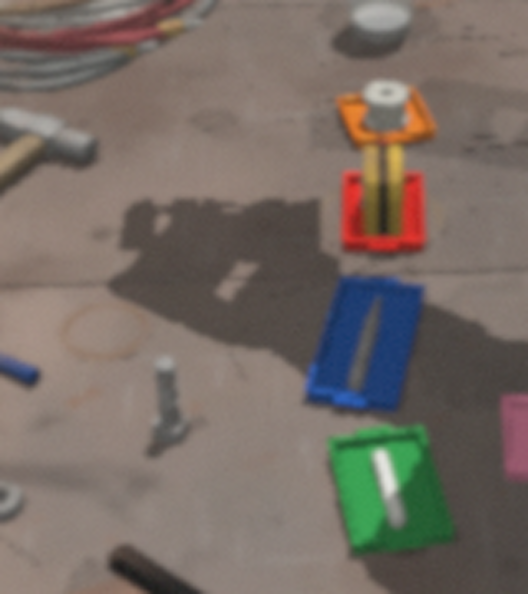

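Each of the four things is in its tray, and the bolt and glass are standing. Handing in.

```bash
python3 -c "
from h import *
print(env.job_done(),env.state()['t'])"
```

```text
the job is handed in; nothing more can be done
the job is handed in; nothing more can be done
```

The four things are put away and the job is handed in at about 38.6 s of the 101 s allowed. I placed them in the order asked: chalk in green, punch lengthwise in blue, reel in orange, tape measure in red.

- **Final pictures:** In the last wrist and side views the chalk and punch lie flat inside their trays. The reel and tape measure stand upright inside theirs, and the bolt and glass still stand where they were.
- **Contact with the tray floor:** I felt the reel and the tape measure touch bottom (about 4 N and 15 N). The chalk and punch showed no clear touch, so I released them at the expected height and judged them by eye.
- **What disagreed:** The fingertips are about 12.5 mm behind the reported TCP, not 11 mm ahead as stated. Because of this the first two attempts to grip the chalk closed above it, and the second pressed on it with about 13 N. I found the true height by touching the table lightly (about 8 N) and used that for the rest.

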